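# Tighten the loose busbar terminal screw

## Task

The slotted screw on the busbar terminal block has worked loose: take the flat driver from its tool block, seat the blade fully in the slot, and tighten the screw clockwise until it just comes up against its stop, keeping the blade seated, without scoring the head, leaning hard on it or forcing it at the stop. Then put the driver back upright in its hole, handle resting on the block, and leave the other things on the bench where they are.

Things in the scene. Friction and masses are not known exactly. Their poses are not given: they have to be found in the camera images.
- driver_grip (a point): Centre of the driver's handle: dark wood, square, 26 x 26 mm, 70 mm tall (35 mm above and below this point). The driver starts upright, blade down, in the tool block's square hole. z points up, from blade to handle; x lies along the blade's width and is square to one pair of handle flats: grip either pair. The blade's end is 95 mm below this point. 0.2 kg.
- driver_tip (a point): Centre of the end of the driver's blade, same axes as driver_grip. The blade is steel, 14 mm wide (along x), 2.5 mm thick (along y), parallel-sided; the shank above is 10 mm round. Either way round fits the slot.
- rack_hole0 (a point): Centre of the mouth of the driver's hole, in the level top of the wooden tool block (85 x 150 mm, 75 mm tall, fixed). Hole 21 x 21 mm, sides along this point's x and y, 70 mm deep. The handle's underside rests on the block's top, so driver_grip is then 35 mm above this point, driver_tip 60 mm below. Four steel pins stand 9 mm proud of the top, 59 mm from the hole towards the corners.
- screw_top (a point): On the vertical axis of the screw, level with the top of its steel head (21 mm across, top about 60 mm above the bench). Slot across the head 4 mm wide, 7 mm deep, open at both ends. x, y are the terminal block's, not the slot's; this point sinks with the head. The screw sits on a stiff spring: 1 mm per 7 N, 4 mm travel; over 3.2 mm (23 N) is leaning too hard, 2.3 mm (16 N) if the blade is not in the slot.
- screw (a joint): How far the screw has been tightened, rad, clockwise seen from above: 0 to 0.4 at the start, hard stop (tight) at 1.2. It stays where it is left; turning takes about 0.15 N m. Where the slot points is not measured: it lies this value clockwise of screw_top's x axis, plus or minus an unknown offset of up to 0.4 rad. Turned hard against the stop, or jammed (contact forces over 60 N in all), it is spoiled.
- collar: bystander: loose dark steel collar, 32 mm across and 12 mm tall, by the terminal block; origin at its underside
- slug: bystander: loose upright steel slug, 24 mm across and 22 mm tall, by the tool block; origin at its underside
- offcut: bystander: loose steel offcut, 40 x 70 x 16 mm, lying flat nearest the robot; origin at its underside
- wrench: bystander: wrench lying far back
- hammer: bystander: hammer lying far back
- tin: bystander: closed metal can, 70 mm across, 85 mm tall, far back
- terminal: The fixed black terminal block, 62 mm (x) by 120 mm (y) and 36 mm tall, copper bar on top; the slotted screw is at its middle. Two plain hexagon studs, unslotted, 40 mm either side of it along y, reach 52 mm above the bench. Origin: centre of its underside.
Mind the look-alikes: they are no part of the job. Of the things like the part that bears driver_grip, leave any that is green or yellow; of the rest the larger one is meant.

How it is judged:
By the outcome, as a careful person would: the job done as asked, in the order asked, and still so for the second after the job is handed in, with the robot touching nothing.
It also fails if it takes over 64 s, if anything falls off the work surface, if the arm or the gripper's body presses on something with over 40 N, if the wrist force passes 120 N, or if a joint passes its speed limit or range.

## Robot

A 6-joint arm with a two-finger parallel gripper is mounted at the origin on the work surface. World frame = base frame: x ahead of the robot, y to its left, z up, the work surface at z = 0. Lengths are in m, angles in rad, forces in N, time in s.
With the tool pointing down it reaches from about 0.425 to 0.925 m from the base axis. Payload 12.5 kg.
Tool frame: the origin (TCP) lies between the finger pads; the fingertips stand 22 mm ahead of it and the grasp point (between the pads) lies 3 mm ahead of it (manip.tip_reach is the distance from the TCP to the fingertips, in m); z points along the fingers, y is the direction in which the jaws open and shut (so a half turn about z gives the same grasp; the last joint's range is limited). The gripper opens to 85 mm and grips with 20 to 120 N. Pads are 22 mm wide; open, the fingers measure 114 mm over their backs; the gripper's body (76 mm by 85 mm) begins 54 mm behind the grasp point. The pads swing forward as they close: fully open they stand 13 mm farther back than shut.
Start: joints at [-1.268, 0.491, 1.559, -0, 1.092, -0.106], TCP at [0.248, -0.574, 0.253] pointing down, gripper open.
Joint ranges: [-3.1, 3.1], [-0.84, 2.19], [0.05, 2.79], [-1.13, 4.28], [0.06, 2.93], [-2.69, 2.69]. Speed limits (rad/s): [2.22, 2.22, 2.79, 3.14, 3.14, 3.14].

## Interface

Orientations are given as a unit quaternion [x, y, z, w].
In Python, from plant import manip gives the robot as it stands.
- The arm moves only by the shell command python3 -m inch 'ROWS' [FORCE]. ROWS is JSON, a list of rows, each an object of numbers: "tx", "ty", "tz": the shift along the tool's x, y, z in cm; "ax", "ay", "az": the turn, a rotation vector about the tool's x, y, z in degrees; "gripper": the closure, from -1 (fully open) to 1 (shut), so that 0 is half open. In form: [{"tx": .., "ty": .., "tz": .., "ax": .., "ay": .., "az": .., "gripper": ..}, ...]. A call has exactly 8 rows; each row is the pose to reach, as a shift and turn from the pose commanded when the call began, along the tool's axes at that moment; what a row does not reach only later rows make up. A row lasts 1/10 s, in which the tool goes at most 50 mm and 8.59 degrees, less where a joint would pass 70% of its speed; a pose out of reach is approached as far as the arm can. A call with a gripper value outside its range is refused whole. The fingers move at their own pace and stop on an object; FORCE is the grip in N (left out, the last holds). Time passes only in rows, so rows that repeat a pose let the fingers close, or fill a call up. It gives the time, the measured TCP pose, the force and the opening at its end, in the units of the state.
- manip.state(): the state, without advancing time (a new reading comes with each control period).
- manip.grab_frame(name): name is "side" or "top"; returns the picture (420x560x3 uint8, red, green, blue); there is no depth.
- manip.camera_model(name): a dict with "fx", "fy", "cx", "cy" (pixels), "rvec" (rotation vector, rad) and "tvec" (3), from world to camera coordinates, as OpenCV has them. Camera axes: x right, y down, z forward; pixel columns grow to the right and rows downward; lengths in m; the calibration is good to about 2 mm. A picture is of the moment at which its call begins. camera_model takes no time and is no camera call.
- manip.hand_in(): hands the job in, once; it reports no verdict.
The state is a dict: "clock": time; "qpos": joint angles; "joint_vel": joint speeds; "joint_torque": joint torques, N m; "eef_pos": TCP position; "tool_rot": TCP orientation; "force": force on the tool from outside, world axes, zero at the start; "wrist_torque": the same for the moment, N m; "grip_width": finger opening in m.
Only numpy, scipy, OpenCV 4.12 (cv2) and the standard library are available. Lean on these libraries where they do the work, as an engineer would, in place of code of your own. Each camera call takes 0.05 s, during which the arm holds its last target.

## Working session

There is one attempt and no reset: what is moved stays moved. The work goes in short steps, Python scripts to look and compute and a shell command to move; the robot and the scene stay as the last step left them, time stands still between calls to the robot, and variables do not carry over. Pictures are saved under pics/ and viewed, and the job is handed in when it is done.

```bash
ls; mkdir -p pics; python3 - <<'E'
from plant import manip
import cv2
print(manip.state())
for n in ("side","top"):
    f=manip.grab_frame(n); cv2.imwrite(f"pics/{n}0.png",f[:,:,::-1]); print(manip.camera_model(n))
print(manip.tip_reach)
E
```

```text
pics
{'clock': 0.0, 'qpos': array([-1.26760353e+00,  4.91582097e-01,  1.55946544e+00, -1.83395157e-05,
        1.09171744e+00, -1.05615248e-01]), 'joint_vel': array([ 0.00218913, -0.00090318,  0.00066075,  0.00138826,  0.00022001,
        0.00201802]), 'joint_torque': array([ 2.03197065e-03, -6.18440223e+01, -2.61585957e+01, -2.76067135e-05,
        4.08273205e-03, -1.66179211e-05]), 'eef_pos': array([ 0.24839248, -0.57329021,  0.25270822]), 'tool_rot': array([ 9.79181105e-01,  2.02987732e-01, -6.59073454e-05, -5.82501529e-04]), 'force': array([-0.10225826, -1.14007391,  0.00833062]), 'wrist_torque': array([ 0.01202142, -0.02908748, -0.0012513 ]), 'grip_width': 0.08528995761924499}
{'fx': 440.97756572266167, 'fy': 440.97756572266167, 'cx': 270.75328443226084, 'cy': 216.53961274720436, 'rvec': array([ 0.5402706 , -2.49364749,  1.44546407]), 'tvec': array([0.5260215 , 0.18570598, 0.9168587 ])}
{'fx': 410.5557650390713, 'fy': 410.5557650390713, 'cx': 285.602724733295, 'cy': 199.2097582467138, 'rvec': array([ 2.11562153, -2.14120938,  0.16828323]), 'tvec': array([0.04059294, 0.58493682, 0.81119536])}
0.022
```

View pics/side0.png

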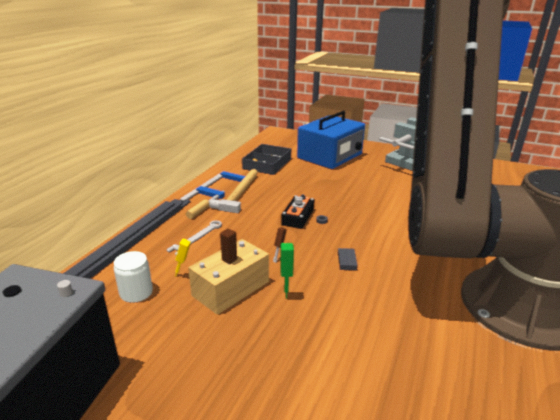

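View pics/top0.png

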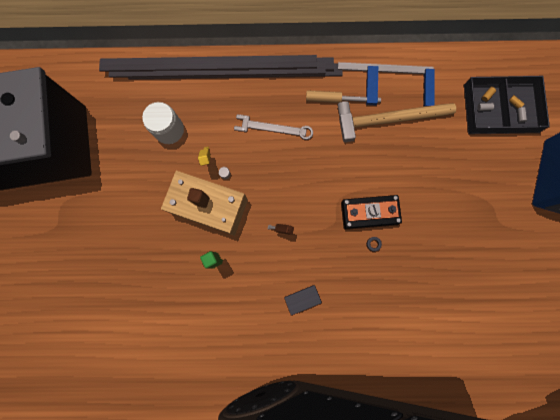

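The side view shows the dark driver upright in the wooden block at about (229,247), with green, yellow and a small dark look-alike standing or lying near it. The terminal is at (298,210). In the top view the driver is at (198,198) and the screw at (373,211). I'll zoom in next.

```bash
python3 - <<'E'
import cv2,numpy as np
s=cv2.imread("pics/side0.png");t=cv2.imread("pics/top0.png")
def c(im,x0,x1,y0,y1,k,n): cv2.imwrite(n,cv2.resize(im[y0:y1,x0:x1],None,fx=k,fy=k,interpolation=cv2.INTER_CUBIC))
c(t,155,255,165,240,8,"pics/t_rack.png")
c(t,335,410,190,256,8,"pics/t_term.png")
c(s,180,280,220,310,6,"pics/s_rack.png")
c(s,270,340,185,235,10,"pics/s_term.png")
E
```

```text
(no output)
```

View pics/t_rack.png

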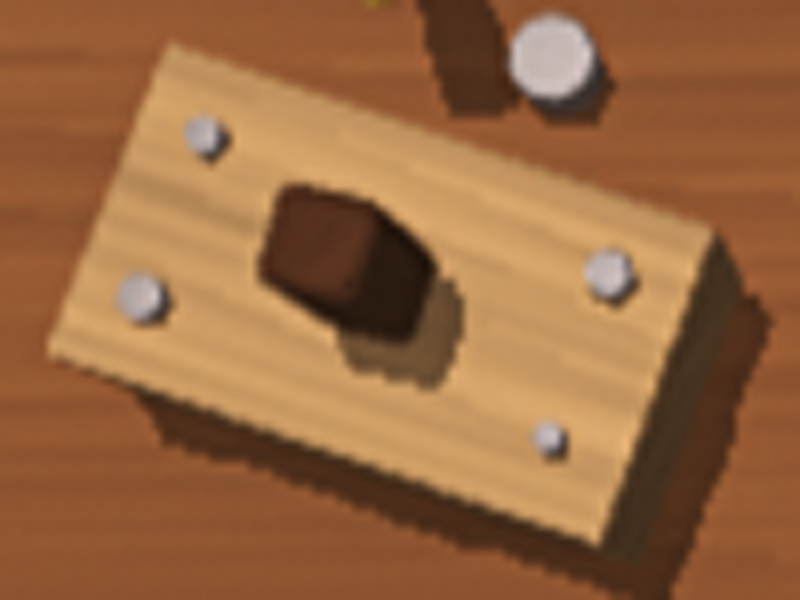

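View pics/t_term.png

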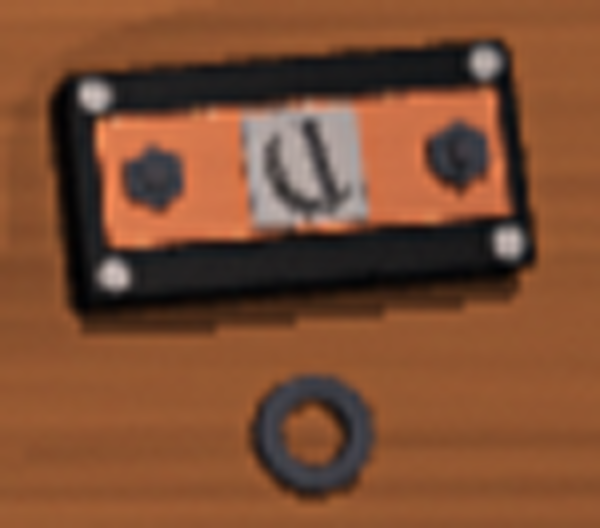

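View pics/s_rack.png

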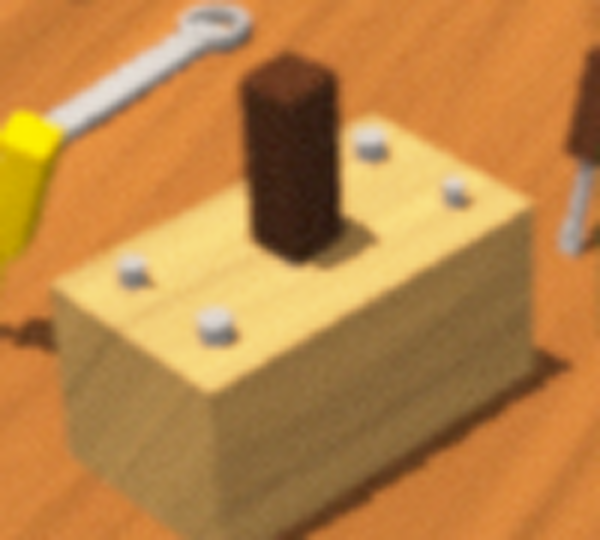

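View pics/s_term.png

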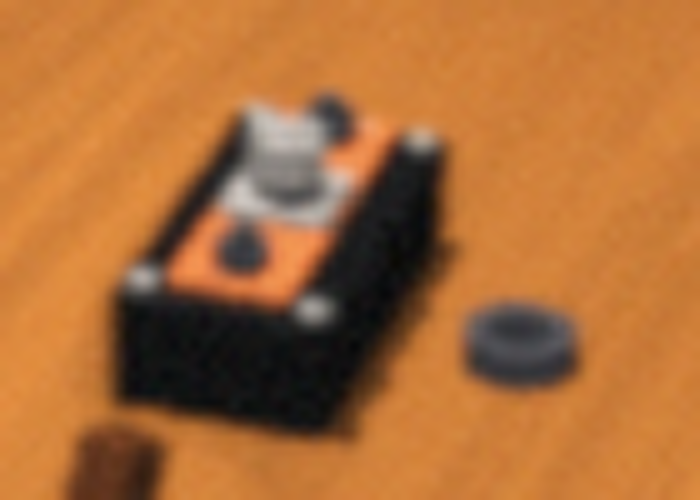

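```bash
cat > h.py <<'E'
import cv2,numpy as np
from plant import manip
def cam(n):
    m=manip.camera_model(n); K=np.array([[m['fx'],0,m['cx']],[0,m['fy'],m['cy']],[0,0,1]])
    return K,cv2.Rodrigues(np.array(m['rvec'],float))[0],np.array(m['tvec'],float)
def P(n): K,R,t=cam(n); return K@np.c_[R,t]
def proj(n,p): q=P(n)@np.r_[p,1]; return q[:2]/q[2]
def plane(n,uv,z):
    K,R,t=cam(n); c=-R.T@t; d=R.T@np.linalg.inv(K)@np.r_[uv,1]; return c+d*(z-c[2])/d[2]
def tri(us,ut):
    X=cv2.triangulatePoints(P("side"),P("top"),np.array(us,float).reshape(2,1),np.array(ut,float).reshape(2,1))[:,0]
    X=X[:3]/X[3]; e=[np.round(proj("side",X)-us,1),np.round(proj("top",X)-ut,1)]; return X,e
E
python3 - <<'E'
from h import *
np.set_printoptions(precision=4,suppress=True)
for n in("side","top"):
    K,R,t=cam(n); print(n,"centre",-R.T@t)
# crops -> pixel: (x+.5)/k-.5+x0
T=lambda x,y:np.array([(x+.5)/8-.5+155,(y+.5)/8-.5+165]); S=lambda x,y:np.array([(x+.5)/6-.5+180,(y+.5)/6-.5+220])
pins=[((215,318),(205,132)),((130,266),(141,296)),((370,138),(610,270)),((455,188),(549,436))]
import itertools
for s in [(215,318),(130,266),(370,138),(455,188)]:
    for tt in [(205,132),(141,296),(610,270),(549,436)]:
        X,e=tri(S(*s),T(*tt)); 
        if np.abs(e).max()<2: print(s,tt,X,e)
for tt in [(205,132),(141,296),(610,270),(549,436)]: print("plane .084",plane("top",T(*tt),.084))
print("block corners z.075",[plane("top",T(*c),.075) for c in [(172,42),(50,350),(602,545),(715,230)]])
print("handle top c",[plane("top",T(*c),.145) for c in [(285,186),(375,203),(342,300),(262,268)]])
T2=lambda x,y:np.array([(x+.5)/8-.5+335,(y+.5)/8-.5+190]); S2=lambda x,y:np.array([(x+.5)/10-.5+270,(y+.5)/10-.5+185])
for nm,s,tt in [("scr?",(280,125),(307,165)),("studL",(240,232),(152,176)),("studR",(330,108),(458,152))]:
    print(nm,tri(S2(*s),T2(*tt)))
print("bolt corners",[plane("top",T2(*c),.038) for c in [(95,95),(485,60),(510,242),(115,273)]])
E
```

```text
side centre [0.1912 0.858  0.6157]
top centre [0.4409 0.0251 0.8982]
(215, 318) (141, 296) [0.5785 0.2623 0.0842] [array([0.4, 0.1]), array([-0.2, -0.4])]
(130, 266) (205, 132) [0.6207 0.2478 0.0829] [array([0.3, 0.1]), array([-0.1, -0.3])]
(370, 138) (610, 270) [0.5833 0.1439 0.0834] [array([0.2, 0. ]), array([-0.1, -0.2])]
(455, 188) (549, 436) [0.5414 0.1588 0.0825] [array([0.1, 0. ]), array([-0.1, -0.2])]
plane .084 [0.6198 0.2472 0.084 ]
plane .084 [0.5777 0.262  0.084 ]
plane .084 [0.5828 0.1436 0.084 ]
plane .084 [0.5409 0.1584 0.084 ]
block corners z.075 [array([0.6456, 0.2589, 0.075 ]), array([0.5656, 0.2873, 0.075 ]), array([0.5143, 0.1462, 0.075 ]), array([0.5944, 0.1182, 0.075 ])]
handle top c [array([0.5932, 0.2113, 0.145 ]), array([0.5888, 0.1901, 0.145 ]), array([0.5659, 0.1972, 0.145 ]), array([0.5737, 0.2161, 0.145 ])]
scr? (array([ 0.5602, -0.144 ,  0.0656]), [array([0.9, 0.1]), array([-0.4, -1.3])])
studL (array([ 0.5583, -0.107 ,  0.0515]), [array([0.4, 0. ]), array([-0.2, -0.5])])
studR (array([ 0.5633, -0.187 ,  0.0504]), [array([0.2, 0. ]), array([-0.1, -0.3])])
bolt corners [array([ 0.5809, -0.0952,  0.038 ]), array([ 0.589 , -0.1988,  0.038 ]), array([ 0.5404, -0.2026,  0.038 ]), array([ 0.5335, -0.0988,  0.038 ])]
```

```bash
python3 - <<'E'
import cv2
t=cv2.imread("pics/top0.png");s=cv2.imread("pics/side0.png")
cv2.imwrite("pics/t_scr.png",cv2.resize(t[200:222,360:388],None,fx=24,fy=24,interpolation=cv2.INTER_NEAREST))
cv2.imwrite("pics/s_scr.png",cv2.resize(s[190:212,285:313],None,fx=24,fy=24,interpolation=cv2.INTER_NEAREST))
print(cv2.cvtColor(t,cv2.COLOR_BGR2GRAY)[202:219,363:383])
E
```

```text
[[ 31  29  31  30  29  37  43  47  71  68  98  91  87  90  87  86  81  87
   95  99]
 [ 87  87  88  89  87  95  96 112 137 137 170 163 159 163 158 155 145 139
  139 137]
 [149 150 151 158 159 160 150 160 158 156 144 150 165 165 164 165 153 139
  137 137]
 [142 143 141 165 170 169 165 167 150 132  66 100 161 166 163 162 154 140
  136 136]
 [142 142 130 162 168 166 146 165 167 137  56  82 160 167 163 163 158 140
  136 137]
 [142 140 119 165 172 146 100 158 170 167  93  57 142 166 164 163 160 139
  133 133]
 [142 140 132 169 171  96  96 161 170 168 121  62 102 161 166 164 161 139
  134 135]
 [139 139 141 167 167  94  88 161 169 167 139  70  85 161 167 165 162 141
  134 135]
 [137 136 117 163 167  89  74 145 167 171 167  87  57 149 166 165 164 147
  137 136]
 [139 136 106 161 168  95  85 107 162 169 168 108  61 121 164 165 165 146
  137 135]
 [141 139 126 164 170 131  75  85 154 169 171 139  71  87 160 157 161 140
  136 136]
 [141 141 142 157 170 166  83  49 116 150 171 168  88  58 135 119 155 120
  132 137]
 [142 142 140 131 163 170 120  65  68  92 139 144 104  63  84 112 159 127
  132 134]
 [139 139 136 115 163 173 169 123  75  59  64  70  99  78 111 162 170 150
  137 134]
 [138 139 137 129 166 173 176 169 125 113  81 108 115 107 154 165 159 155
  140 135]
 [141 139 141 145 157 160 160 162 154 165 115 156 169 153 150 138 113 107
  118 118]
 [145 148 147 126 112 107 107 101  87 125 110 112 133 139 130 103  81  62
   59  42]]
```

View pics/t_scr.png

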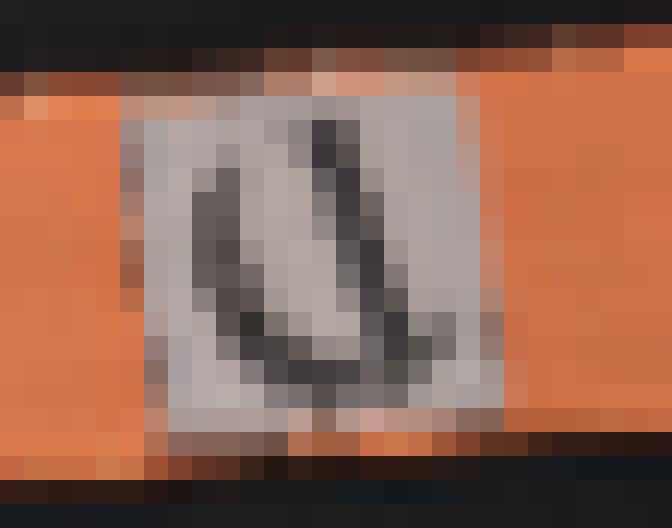

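View pics/s_scr.png

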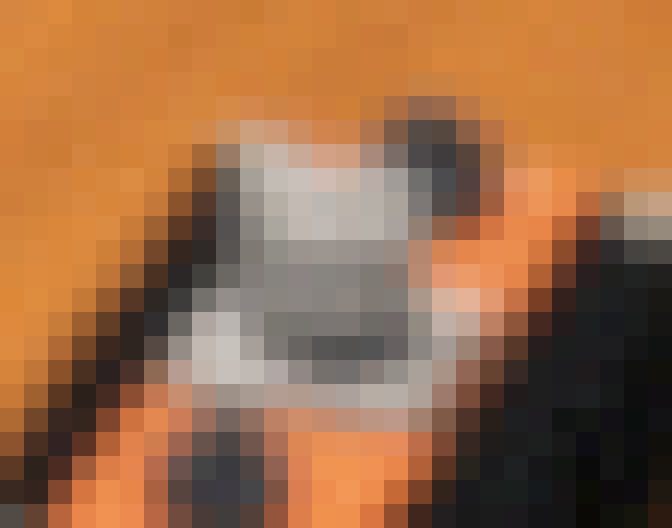

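```bash
python3 - <<'E'
from h import *
np.set_printoptions(precision=4,suppress=True)
t=cv2.imread("pics/top0.png");g=cv2.cvtColor(t,cv2.COLOR_BGR2GRAY).astype(float)
pts=[]
for r in range(205,214):
    c=np.arange(371,378); c=c[(c>=371+(r-207)*.35)&(c<=376.5+(r-209)*.3)]
    w=np.clip(165-g[r,c],0,None); w[w<25]=0; pts.append((np.sum(w*c)/w.sum(),r)); print(r,pts[-1][0],w.sum())
pts=np.array(pts); vx,vy,x0,y0=cv2.fitLine(pts.astype(np.float32),cv2.DIST_L2,0,.01,.01).ravel()
a=plane("top",(x0+vx/vy*(204.6-y0),204.6),.06); b=plane("top",(x0+vx/vy*(214.9-y0),214.9),.06)
print(a,b,(a+b)/2,np.linalg.norm(a-b)); d=a-b
print("slot yaw deg",np.degrees(np.arctan2(d[1],d[0])))
# terminal yaw
L=np.array([.5583,-.107]);R=np.array([.5633,-.187]); y=L-R
print("term yaw", np.degrees(np.arctan2(-y[0],y[1])), np.linalg.norm(y))
T2=lambda x,y:np.array([(x+.5)/8-.5+335,(y+.5)/8-.5+190])
for n in[(152,176),(458,152)]: print("stud top plane .052",plane("top",T2(*n),.052))
# handle: triangulate top corners
T=lambda x,y:np.array([(x+.5)/8-.5+155,(y+.5)/8-.5+165]); S=lambda x,y:np.array([(x+.5)/6-.5+180,(y+.5)/6-.5+220])
for nm,s,tt in [("near",(290,54),(285,186)),("c1",(338,72),(377,203)),("c2",(300,100),(342,300)),("c3",(244,82),(262,268))]:
    pass
sc=[(290,54),(338,74),(296,102),(244,84)]; tc=[(285,186),(377,203),(342,300),(262,268)]
X=np.array([[np.r_[tri(S(*s),T(*q))[0],np.abs(tri(S(*s),T(*q))[1]).max()] for q in tc] for s in sc])
for i in range(4):
    j=X[i,:,3].argmin(); print(i,j,X[i,j])
E
```

```text
205 373.16243654822335 197.0
206 373.25 220.0
207 373.6 180.0
208 374.0904761904762 210.0
209 374.2686567164179 201.0
210 374.5806451612903 186.0
211 374.93658536585366 205.0
212 375.26262626262627 198.0
213 375.7803738317757 214.0
[ 0.57   -0.1463  0.06  ] [ 0.5485 -0.1523  0.06  ] [ 0.5593 -0.1493  0.06  ] 0.02227619180193379
slot yaw deg 15.424218653688982
term yaw 3.5763343749973546 0.08015609770940699
stud top plane .052 [ 0.5571 -0.1073  0.052 ]
stud top plane .052 [ 0.5624 -0.1868  0.052 ]
0 1 [0.5888 0.1898 0.1437 0.2   ]
1 2 [0.5658 0.1971 0.1456 0.    ]
2 3 [0.5728 0.2159 0.1439 0.6   ]
3 0 [0.5937 0.2119 0.1428 0.1   ]
```

```bash
python3 - <<'E'
import cv2
s=cv2.imread("pics/side0.png");t=cv2.imread("pics/top0.png")
cv2.imwrite("pics/s_h.png",cv2.resize(s[226:270,212:245],None,fx=13,fy=13,interpolation=cv2.INTER_CUBIC))
im=cv2.convertScaleAbs(t[184:212,182:214],alpha=1.8)
cv2.imwrite("pics/t_h.png",cv2.resize(im,None,fx=20,fy=20,interpolation=cv2.INTER_CUBIC))
E
```

```text
(no output)
```

View pics/t_h.png

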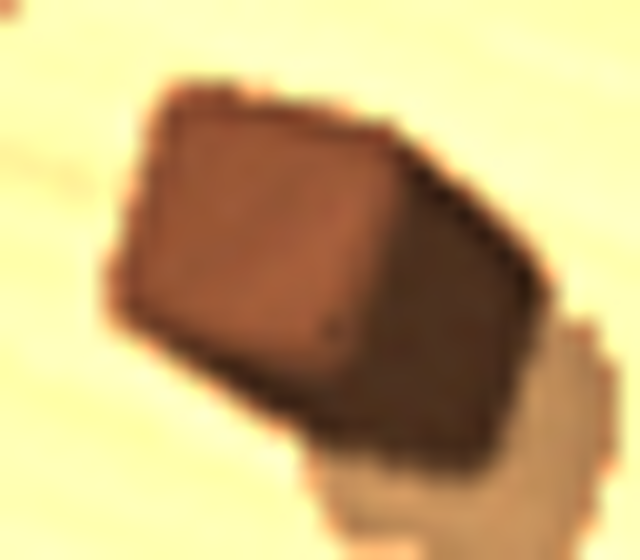

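View pics/s_h.png

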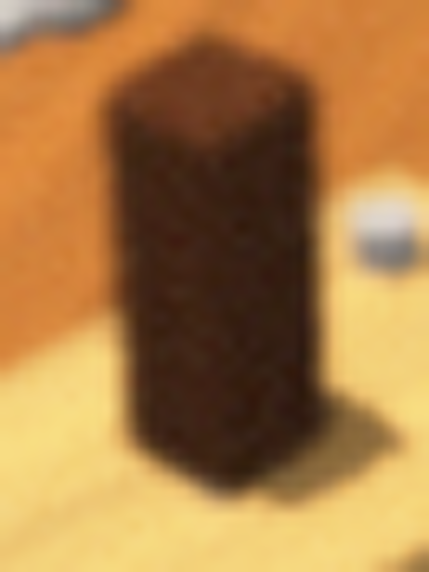

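The triangulated values match the text:

| Item | Measured | Text |
|---|---|---|
| Pin tops | z ≈ 83 mm | 84 mm |
| Handle top | z ≈ 144 mm, centre (0.580, 0.204), same as the pins' centre | 145 mm |
| Stud spacing | 80 mm | 80 mm |
| Slot length | 22 mm, yaw ≈ 15° | 21 mm |

Next I'll work out the approach, and check the yellow look-alike's clearance.

```bash
cat >> h.py <<'E'
from scipy.spatial.transform import Rotation as Ro
def to(p,yaw_x,base=None):
    """rows shift cm / turn deg from present measured pose to world p with tool straight down, tool x at yaw deg"""
    s=manip.state(); R=Ro.from_quat(s['tool_rot']); y=np.radians(yaw_x)
    G=Ro.from_matrix(np.array([[np.cos(y),np.sin(y),0],[np.sin(y),-np.cos(y),0],[0,0,-1]]))
    d=R.inv().apply(np.array(p)-s['eef_pos'])*100; a=np.degrees((R.inv()*G).as_rotvec())
    x=R.as_matrix()[:,0]; print("t cm",np.round(d,2),"a deg",np.round(a,2),"now",np.round(s['eef_pos'],4),"yaw",round(np.degrees(np.arctan2(x[1],x[0])),2))
E
python3 - <<'E'
from h import *
to((.5803,.2037,.22),75)
np.set_printoptions(precision=4,suppress=True)
im=cv2.imread("pics/top0.png");s=cv2.imread("pics/side0.png")
for n,i in(("top",im),("side",s)):
  h=cv2.cvtColor(i,cv2.COLOR_BGR2HSV); 
  for c,(a,b) in {"y":(25,33),"g":(50,75)}.items():
    m=cv2.inRange(h,(a,200,90),(b,255,255)); k,l,st,ce=cv2.connectedComponentsWithStats(m); j=1+st[1:,4].argmax(); print(n,c,st[j],ce[j])
print(plane("top",(204,154),.1),plane("top",(204,154),.05))
print(tri((184,242),(204,153)))
E
```

```text
t cm [ 61.34 -58.1    3.34] a deg [-5.000e-02 -3.000e-02 -5.158e+01] now [ 0.2484 -0.5733  0.2528] yaw 23.42Traceback (most recent call last):
  File "<stdin>", line 8, in <module>
ValueError: attempt to get argmax of an empty sequence
```

```bash
python3 -m inch '[{"tx":61.3,"ty":-58.1,"tz":2.3,"az":-51.6,"gripper":-0.15},{"tx":61.3,"ty":-58.1,"tz":2.3,"az":-51.6,"gripper":-0.15},{"tx":61.3,"ty":-58.1,"tz":2.3,"az":-51.6,"gripper":-0.15},{"tx":61.3,"ty":-58.1,"tz":2.3,"az":-51.6,"gripper":-0.15},{"tx":61.3,"ty":-58.1,"tz":2.3,"az":-51.6,"gripper":-0.15},{"tx":61.3,"ty":-58.1,"tz":2.3,"az":-51.6,"gripper":-0.15},{"tx":61.3,"ty":-58.1,"tz":2.3,"az":-51.6,"gripper":-0.15},{"tx":61.3,"ty":-58.1,"tz":2.3,"az":-51.6,"gripper":-0.15}]' 40
python3 - <<'E'
from h import *
to((.5803,.2037,.23),75)
print(tri((184,242),(204,153)))
E
```

```text
t cm [ 61.34 -58.1    2.34] a deg [-5.000e-02 -3.000e-02 -5.158e+01] now [ 0.2484 -0.5733  0.2528] yaw 23.42
(array([0.68468517, 0.20245802, 0.08958431]), [array([3.3, 1. ]), array([-1.7, -3.9])])schema error: expected keys tx, ty, tz, ax, ay, az, gripper
```

```bash
python3 -m inch '[{"tx":61.3,"ty":-58.1,"tz":2.3,"ax":0,"ay":0,"az":-51.6,"gripper":-0.15},{"tx":61.3,"ty":-58.1,"tz":2.3,"ax":0,"ay":0,"az":-51.6,"gripper":-0.15},{"tx":61.3,"ty":-58.1,"tz":2.3,"ax":0,"ay":0,"az":-51.6,"gripper":-0.15},{"tx":61.3,"ty":-58.1,"tz":2.3,"ax":0,"ay":0,"az":-51.6,"gripper":-0.15},{"tx":61.3,"ty":-58.1,"tz":2.3,"ax":0,"ay":0,"az":-51.6,"gripper":-0.15},{"tx":61.3,"ty":-58.1,"tz":2.3,"ax":0,"ay":0,"az":-51.6,"gripper":-0.15},{"tx":61.3,"ty":-58.1,"tz":2.3,"ax":0,"ay":0,"az":-51.6,"gripper":-0.15},{"tx":61.3,"ty":-58.1,"tz":2.3,"ax":0,"ay":0,"az":-51.6,"gripper":-0.15}]' 40
python3 - <<'E'
from h import *
to((.5803,.2037,.23),75)
E
```

```text
clock: 0.9
eef_pos: [0.4057, -0.2038, 0.2424]
tool_rot: [0.793, 0.609, -0.0, 0.0]
force: [0.9, -0.4, -0.4]
grip_width: 0.0492
t cm [43.88  6.33  1.23] a deg [0.   0.   0.02] now [ 0.4057 -0.2038  0.2424] yaw 75.02
```

```bash
python3 -m inch '[{"tx":43.9,"ty":6.3,"tz":1.2,"ax":0,"ay":0,"az":0,"gripper":-0.15},{"tx":43.9,"ty":6.3,"tz":1.2,"ax":0,"ay":0,"az":0,"gripper":-0.15},{"tx":43.9,"ty":6.3,"tz":1.2,"ax":0,"ay":0,"az":0,"gripper":-0.15},{"tx":43.9,"ty":6.3,"tz":1.2,"ax":0,"ay":0,"az":0,"gripper":-0.15},{"tx":43.9,"ty":6.3,"tz":1.2,"ax":0,"ay":0,"az":0,"gripper":-0.15},{"tx":43.9,"ty":6.3,"tz":1.2,"ax":0,"ay":0,"az":0,"gripper":-0.15},{"tx":43.9,"ty":6.3,"tz":1.2,"ax":0,"ay":0,"az":0,"gripper":-0.15},{"tx":43.9,"ty":6.3,"tz":1.2,"ax":0,"ay":0,"az":0,"gripper":-0.15}]'
python3 - <<'E'
from h import *
to((.5803,.2037,.116),75)
E
```

```text
clock: 1.7
eef_pos: [0.5629, 0.1641, 0.2313]
tool_rot: [0.793, 0.609, -0.0, -0.0]
force: [1.7, -0.9, 0.6]
grip_width: 0.0493
t cm [ 4.28  0.66 11.53] a deg [-0.01  0.02  0.04] now [0.5629 0.1641 0.2313] yaw 75.04
```

```bash
python3 -m inch '[{"tx":4.3,"ty":0.7,"tz":0,"ax":0,"ay":0,"az":0,"gripper":-0.15},{"tx":4.3,"ty":0.7,"tz":2,"ax":0,"ay":0,"az":0,"gripper":-0.15},{"tx":4.3,"ty":0.7,"tz":4,"ax":0,"ay":0,"az":0,"gripper":-0.15},{"tx":4.3,"ty":0.7,"tz":4.5,"ax":0,"ay":0,"az":0,"gripper":-0.15},{"tx":4.3,"ty":0.7,"tz":4.5,"ax":0,"ay":0,"az":0,"gripper":-0.15},{"tx":4.3,"ty":0.7,"tz":4.5,"ax":0,"ay":0,"az":0,"gripper":-0.15},{"tx":4.3,"ty":0.7,"tz":4.5,"ax":0,"ay":0,"az":0,"gripper":-0.15},{"tx":4.3,"ty":0.7,"tz":4.5,"ax":0,"ay":0,"az":0,"gripper":-0.15}]'
python3 - <<'E'
from h import *
to((.5803,.2037,.116),75)
f=manip.grab_frame("side"); cv2.imwrite("pics/side1.png",cv2.resize(f[190:320,150:310,::-1],None,fx=4.5,fy=4.5,interpolation=cv2.INTER_CUBIC))
E
```

```text
clock: 2.5
eef_pos: [0.5807, 0.2015, 0.1874]
tool_rot: [0.793, 0.609, 0.001, 0.0]
force: [0.8, -0.1, 0.1]
grip_width: 0.0491
t cm [ 0.2  -0.11  7.14] a deg [ 0.07 -0.03  0.  ] now [0.5807 0.2015 0.1874] yaw 75.0
```

View pics/side1.png

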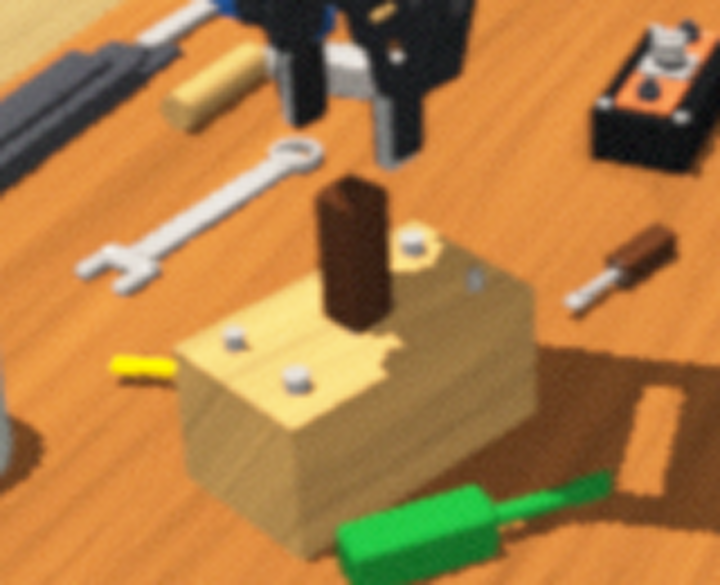

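The jaws straddle the handle at about (350,190) in the crop. The green and yellow look-alikes have toppled and the small dark one lies flat. I hadn't touched anything, so they were evidently not stable on end. Descending now.

```bash
python3 -m inch '[{"tx":0.2,"ty":-0.1,"tz":2,"ax":0,"ay":0,"az":0,"gripper":-0.15},{"tx":0.2,"ty":-0.1,"tz":4,"ax":0,"ay":0,"az":0,"gripper":-0.15},{"tx":0.2,"ty":-0.1,"tz":6,"ax":0,"ay":0,"az":0,"gripper":-0.15},{"tx":0.2,"ty":-0.1,"tz":7,"ax":0,"ay":0,"az":0,"gripper":-0.15},{"tx":0.2,"ty":-0.1,"tz":7,"ax":0,"ay":0,"az":0,"gripper":-0.15},{"tx":0.2,"ty":-0.1,"tz":7,"ax":0,"ay":0,"az":0,"gripper":-0.15},{"tx":0.2,"ty":-0.1,"tz":7,"ax":0,"ay":0,"az":0,"gripper":0},{"tx":0.2,"ty":-0.1,"tz":7,"ax":0,"ay":0,"az":0,"gripper":0.1}]'
python3 - <<'E'
from h import *
to((.5803,.2037,.116),75)
E
```

```text
clock: 3.35
eef_pos: [0.5803, 0.2039, 0.1175]
tool_rot: [0.793, 0.609, 0.001, 0.0]
force: [-0.6, -0.3, 0.2]
grip_width: 0.0383
t cm [-0.02  0.    0.15] a deg [ 0.07 -0.03  0.02] now [0.5803 0.2039 0.1175] yaw 75.02
```

```bash
python3 -m inch '[{"tx":0,"ty":0,"tz":0,"ax":0,"ay":0,"az":0,"gripper":1},{"tx":0,"ty":0,"tz":0,"ax":0,"ay":0,"az":0,"gripper":1},{"tx":0,"ty":0,"tz":0,"ax":0,"ay":0,"az":0,"gripper":1},{"tx":0,"ty":0,"tz":0,"ax":0,"ay":0,"az":0,"gripper":1},{"tx":0,"ty":0,"tz":0,"ax":0,"ay":0,"az":0,"gripper":1},{"tx":0,"ty":0,"tz":0,"ax":0,"ay":0,"az":0,"gripper":1},{"tx":0,"ty":0,"tz":0,"ax":0,"ay":0,"az":0,"gripper":1},{"tx":0,"ty":0,"tz":0,"ax":0,"ay":0,"az":0,"gripper":1}]' 60
python3 - <<'E'
from h import *
to((.5803,.2037,.23),75)
for n in ("side","top"):
    f=manip.grab_frame(n); cv2.imwrite(f"pics/{n}2.png",f[:,:,::-1])
im=cv2.imread("pics/side2.png"); cv2.imwrite("pics/side2c.png",cv2.resize(im[190:320,150:310],None,fx=4.5,fy=4.5,interpolation=cv2.INTER_CUBIC))
E
```

```text
clock: 4.15
eef_pos: [0.5802, 0.2039, 0.1173]
tool_rot: [0.793, 0.609, 0.0, 0.0]
force: [-0.8, -1.5, 5.8]
grip_width: 0.0257
t cm [ -0.02   0.03 -11.27] a deg [ 0.05 -0.02  0.03] now [0.5802 0.2039 0.1173] yaw 75.03
```

View pics/side2c.png

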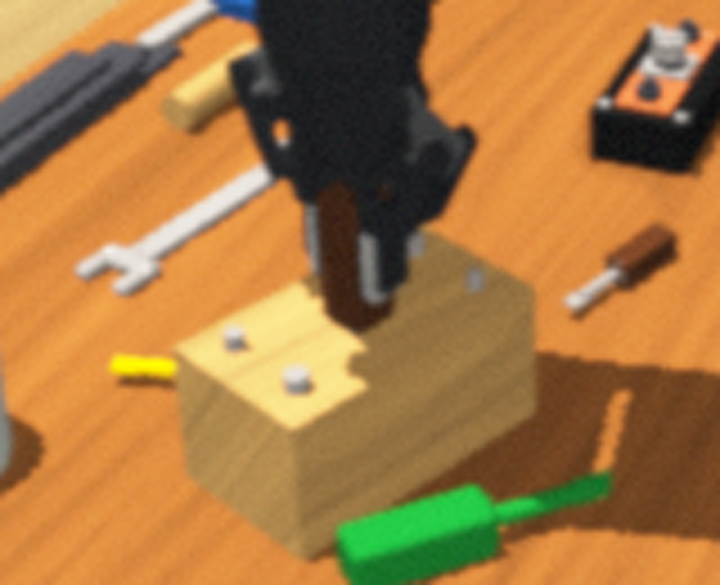

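Gripped at 25.7 mm, and the jaws show on the handle's flats. Lifting straight up now.

```bash
python3 -m inch '[{"tx":0,"ty":0,"tz":-1,"ax":0,"ay":0,"az":0,"gripper":1},{"tx":0,"ty":0,"tz":-3,"ax":0,"ay":0,"az":0,"gripper":1},{"tx":0,"ty":0,"tz":-6,"ax":0,"ay":0,"az":0,"gripper":1},{"tx":0,"ty":0,"tz":-9,"ax":0,"ay":0,"az":0,"gripper":1},{"tx":0,"ty":0,"tz":-12,"ax":0,"ay":0,"az":0,"gripper":1},{"tx":0,"ty":0,"tz":-13,"ax":0,"ay":0,"az":0,"gripper":1},{"tx":0,"ty":0,"tz":-13,"ax":0,"ay":0,"az":0,"gripper":1},{"tx":0,"ty":0,"tz":-13,"ax":0,"ay":0,"az":0,"gripper":1}]'
python3 - <<'E'
from h import *
to((.5603,-.148,.245),105.4)
for n in ("side","top"):
    f=manip.grab_frame(n); cv2.imwrite(f"pics/{n}3.png",f[:,:,::-1])
im=cv2.imread("pics/side3.png"); cv2.imwrite("pics/side3c.png",cv2.resize(im[150:280,170:310],None,fx=4.5,fy=4.5,interpolation=cv2.INTER_CUBIC))
s=manip.state();print(s['force'],s['wrist_torque'],s['grip_width'],s['qpos'])
E
```

```text
clock: 5.05
eef_pos: [0.5795, 0.2037, 0.2453]
tool_rot: [0.793, 0.609, -0.001, -0.0]
force: [0.0, -0.1, -2.6]
grip_width: 0.0255
t cm [-34.47   7.24   0.05] a deg [-1.000e-01  3.000e-02 -3.038e+01] now [0.5795 0.2037 0.2453] yaw 75.02
[-0.5331126   0.21604972 -2.34707836] [-0.01521333  0.02547644  0.06488295] 0.0253754034857881 [ 2.30539895e-01  4.84728521e-01  1.59484888e+00 -1.29528115e-04
  1.06475207e+00  4.92059264e-01]
```

View pics/side3c.png

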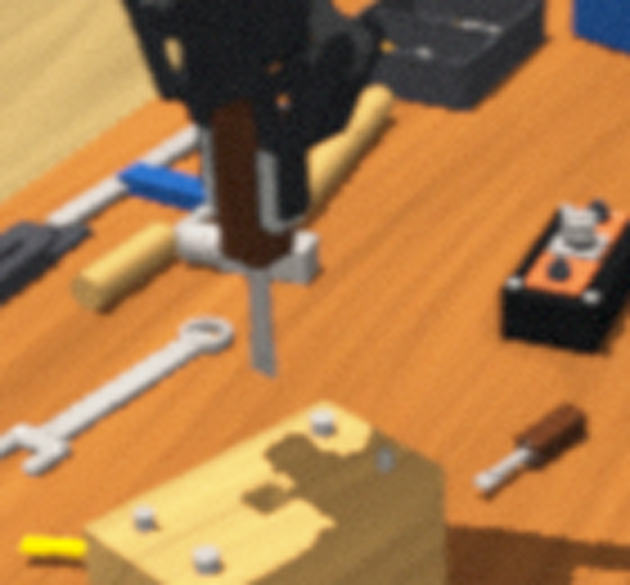

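```bash
python3 - <<'E'
from h import *
im=cv2.imread("pics/side3.png")
tip=np.array([.5795,.2037,.2453-.1023])
for yaw in(-15,75):
    u=np.array([np.cos(np.radians(yaw)),np.sin(np.radians(yaw)),0])*.007
    print(yaw,proj("side",tip+u),proj("side",tip-u))
cv2.imwrite("pics/side3d.png",cv2.resize(im[205:240,215:240],None,fx=16,fy=16,interpolation=cv2.INTER_NEAREST))
E
```

```text
-15 [225.96582105 231.94290803] [230.95965785 234.28627664]
75 [226.01939956 234.53169237] [230.85900755 231.70232306]
```

View pics/side3d.png

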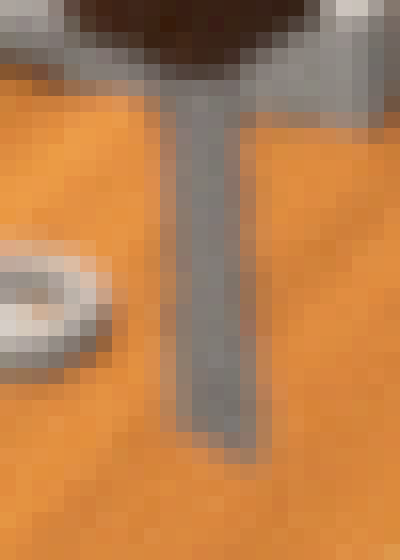

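The blade end runs down to the right, (226,232) to (231,234). That matches the projection for "blade along tool y" to within 0.3 px, so the driver hangs straight and the blade lies along the tool's y. Moving over the screw.

```bash
python3 -m inch '[{"tx":-34.5,"ty":7.2,"tz":0,"ax":-0.1,"ay":0,"az":-30.4,"gripper":1},{"tx":-34.5,"ty":7.2,"tz":0,"ax":-0.1,"ay":0,"az":-30.4,"gripper":1},{"tx":-34.5,"ty":7.2,"tz":0,"ax":-0.1,"ay":0,"az":-30.4,"gripper":1},{"tx":-34.5,"ty":7.2,"tz":0,"ax":-0.1,"ay":0,"az":-30.4,"gripper":1},{"tx":-34.5,"ty":7.2,"tz":0,"ax":-0.1,"ay":0,"az":-30.4,"gripper":1},{"tx":-34.5,"ty":7.2,"tz":0,"ax":-0.1,"ay":0,"az":-30.4,"gripper":1},{"tx":-34.5,"ty":7.2,"tz":0,"ax":-0.1,"ay":0,"az":-30.4,"gripper":1},{"tx":-34.5,"ty":7.2,"tz":0,"ax":-0.1,"ay":0,"az":-30.4,"gripper":1}]'
python3 - <<'E'
from h import *
to((.560,-.148,.185),105.4)
E
```

```text
clock: 5.95
eef_pos: [0.5597, -0.1524, 0.2452]
tool_rot: [0.607, 0.794, -0.0, 0.0]
force: [0.0, 0.4, -2.8]
grip_width: 0.0253
t cm [0.42 0.14 6.02] a deg [ 0.    0.01 -0.19] now [ 0.5597 -0.1524  0.2452] yaw 105.21
```

```bash
python3 -m inch '[{"tx":0,"ty":0,"tz":2,"ax":0,"ay":0,"az":-0.2,"gripper":1},{"tx":0,"ty":0,"tz":4,"ax":0,"ay":0,"az":-0.2,"gripper":1},{"tx":0,"ty":0,"tz":6,"ax":0,"ay":0,"az":-0.2,"gripper":1},{"tx":0,"ty":0,"tz":6,"ax":0,"ay":0,"az":-0.2,"gripper":1},{"tx":0,"ty":0,"tz":6,"ax":0,"ay":0,"az":-0.2,"gripper":1},{"tx":0,"ty":0,"tz":6,"ax":0,"ay":0,"az":-0.2,"gripper":1},{"tx":0,"ty":0,"tz":6,"ax":0,"ay":0,"az":-0.2,"gripper":1},{"tx":0,"ty":0,"tz":6,"ax":0,"ay":0,"az":-0.2,"gripper":1}]'
python3 - <<'E'
from h import *
to((.560,-.148,.175),105.4)
for n in ("side","top"):
    f=manip.grab_frame(n); cv2.imwrite(f"pics/{n}4.png",f[:,:,::-1])
im=cv2.imread("pics/side4.png"); cv2.imwrite("pics/side4c.png",cv2.resize(im[160:230,265:335],None,fx=8,fy=8,interpolation=cv2.INTER_CUBIC))
im=cv2.imread("pics/top4.png"); cv2.imwrite("pics/top4c.png",cv2.resize(im[180:240,330:410],None,fx=8,fy=8,interpolation=cv2.INTER_CUBIC))
s=manip.state();print(s['force'],s['wrist_torque'])
E
```

```text
clock: 6.75
eef_pos: [0.5607, -0.148, 0.1873]
tool_rot: [0.604, 0.797, 0.001, 0.001]
force: [-0.2, -0.2, -2.1]
grip_width: 0.025
t cm [ 0.02 -0.07  1.23] a deg [0.15 0.07 0.23] now [ 0.5607 -0.148   0.1873] yaw 105.63
[ 0.38149771  0.60868991 -2.17901884] [ 0.03480196  0.03195126 -0.02218198]
```

View pics/side4c.png

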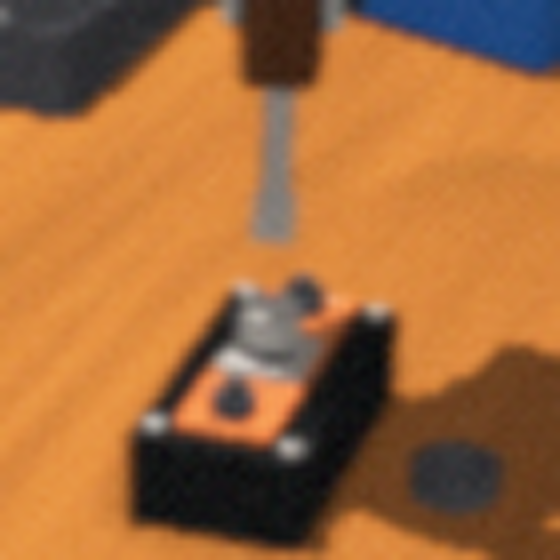

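View pics/top4c.png

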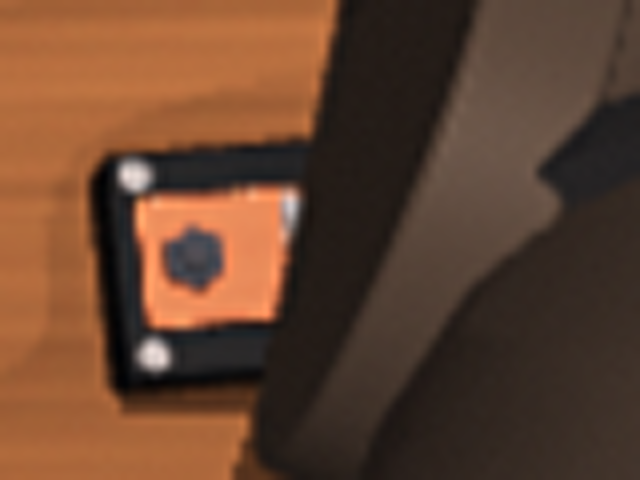

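```bash
python3 - <<'E'
from h import *
np.set_printoptions(precision=2,suppress=True)
for p in [(.5593,-.1493,.06),(.5600,-.1487,.06),(.5608,-.147,.06)]: print(p,proj("side",p),proj("top",p))
s=manip.state(); R=Ro.from_quat(s['tool_rot']).as_matrix(); tip=s['eef_pos']+R[:,2]*.1023
print("tip",tip*1000); 
for k in(-1,1): print(proj("side",tip+k*R[:,1]*.007))
im=cv2.imread("pics/side4.png")
cv2.imwrite("pics/side4d.png",cv2.resize(im[178:212,283:313],None,fx=17,fy=17,interpolation=cv2.INTER_NEAREST))
E
```

```text
(0.5593, -0.1493, 0.06) [299.39 198.24] [374.57 209.72]
(0.56, -0.1487, 0.06) [299.07 198.29] [374.26 209.39]
(0.5608, -0.147, 0.06) [298.57 198.49] [373.42 209.02]
tip [ 560.81 -148.07   84.74]
[301.61 190.38]
[296.44 190.01]
```

View pics/side4d.png

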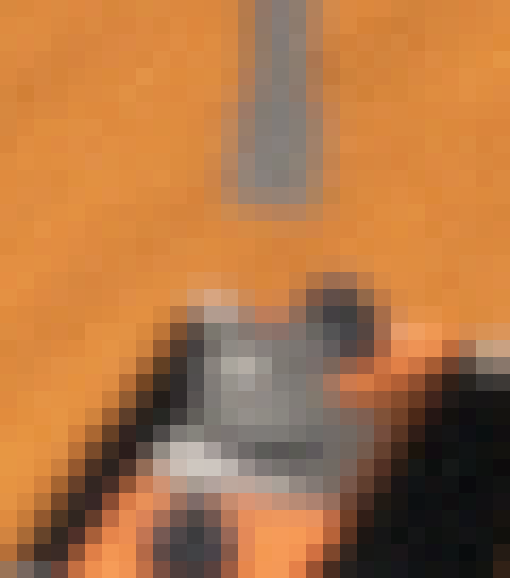

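The top view is blocked by the arm. In the side view the blade end at (299,190) sits where the kinematics predict, and the head's centre is at about (298.3,198). I'll shift about 1 mm along the slot and come down just above the head.

```bash
python3 -m inch '[{"tx":0,"ty":0.1,"tz":0.7,"ax":0.1,"ay":0,"az":0.2,"gripper":1},{"tx":0,"ty":0.1,"tz":1.4,"ax":0.1,"ay":0,"az":0.2,"gripper":1},{"tx":0,"ty":0.1,"tz":2.1,"ax":0.1,"ay":0,"az":0.2,"gripper":1},{"tx":0,"ty":0.1,"tz":2.3,"ax":0.1,"ay":0,"az":0.2,"gripper":1},{"tx":0,"ty":0.1,"tz":2.4,"ax":0.1,"ay":0,"az":0.2,"gripper":1},{"tx":0,"ty":0.1,"tz":2.45,"ax":0.1,"ay":0,"az":0.2,"gripper":1},{"tx":0,"ty":0.1,"tz":2.5,"ax":0.1,"ay":0,"az":0.2,"gripper":1},{"tx":0,"ty":0.1,"tz":2.5,"ax":0.1,"ay":0,"az":0.2,"gripper":1}]'
cat >> h.py <<'E'
def st():
    s=manip.state(); R=Ro.from_quat(s['tool_rot']).as_matrix(); tip=s['eef_pos']+R[:,2]*.1023; x=R[:,0]
    print("tip mm",np.round(tip*1000,2),"yaw",round(np.degrees(np.arctan2(x[1],x[0])),2),"F tool",np.round(R.T@s['force'],2),"M tool",np.round(R.T@s['wrist_torque'],3),"w",round(s['grip_width']*1000,1),"t",round(s['clock'],2),"tilt",np.round(np.degrees(R[:2,2]),2))
E
python3 -c "
from h import *
st()"
```

```text
clock: 7.65
eef_pos: [0.5616, -0.1478, 0.1617]
tool_rot: [0.606, 0.796, -0.0, 0.0]
force: [-0.3, -0.3, -1.9]
grip_width: 0.0255
tip mm [ 561.59 -147.85   59.43] yaw 105.42 F tool [-0.2  -0.39  1.85] M tool [-0.006 -0.001  0.009] w 25.5 t 7.65 tilt [ 0.02 -0.04]
```

```bash
python3 -m inch '[{"tx":0,"ty":0,"tz":0.03,"ax":0,"ay":0,"az":0,"gripper":1},{"tx":0,"ty":0,"tz":0.06,"ax":0,"ay":0,"az":0,"gripper":1},{"tx":0,"ty":0,"tz":0.09,"ax":0,"ay":0,"az":0,"gripper":1},{"tx":0,"ty":0,"tz":0.12,"ax":0,"ay":0,"az":0,"gripper":1},{"tx":0,"ty":0,"tz":0.12,"ax":0,"ay":0,"az":0,"gripper":1},{"tx":0,"ty":0,"tz":0.12,"ax":0,"ay":0,"az":0,"gripper":1},{"tx":0,"ty":0,"tz":0.12,"ax":0,"ay":0,"az":0,"gripper":1},{"tx":0,"ty":0,"tz":0.12,"ax":0,"ay":0,"az":0,"gripper":1}]'
python3 -c "
from h import *
st()"
```

```text
clock: 8.45
eef_pos: [0.5615, -0.1478, 0.1604]
tool_rot: [0.606, 0.796, -0.0, 0.0]
force: [0.3, -0.1, -2.4]
grip_width: 0.0252
tip mm [ 561.53 -147.85   58.1 ] yaw 105.42 F tool [-0.23  0.27  2.38] M tool [-0.012 -0.001  0.039] w 25.2 t 8.45 tilt [ 0.01 -0.03]
```

```bash
python3 -m inch '[{"tx":0,"ty":0,"tz":0.03,"ax":0,"ay":0,"az":0,"gripper":1},{"tx":0,"ty":0,"tz":0.06,"ax":0,"ay":0,"az":0,"gripper":1},{"tx":0,"ty":0,"tz":0.09,"ax":0,"ay":0,"az":0,"gripper":1},{"tx":0,"ty":0,"tz":0.1,"ax":0,"ay":0,"az":0,"gripper":1},{"tx":0,"ty":0,"tz":0.1,"ax":0,"ay":0,"az":0,"gripper":1},{"tx":0,"ty":0,"tz":0.1,"ax":0,"ay":0,"az":0,"gripper":1},{"tx":0,"ty":0,"tz":0.1,"ax":0,"ay":0,"az":0,"gripper":1},{"tx":0,"ty":0,"tz":0.1,"ax":0,"ay":0,"az":0,"gripper":1}]'
python3 -c "
from h import *
st()"
```

```text
clock: 9.25
eef_pos: [0.5615, -0.1478, 0.1594]
tool_rot: [0.606, 0.796, -0.0, 0.0]
force: [1.6, 0.2, -2.5]
grip_width: 0.0251
tip mm [ 561.52 -147.82   57.07] yaw 105.42 F tool [-0.17  1.56  2.46] M tool [-0.018 -0.02   0.007] w 25.1 t 9.25 tilt [ 0.   -0.03]
```

```bash
python3 -m inch '[{"tx":0,"ty":0,"tz":0.03,"ax":0,"ay":0,"az":0,"gripper":1},{"tx":0,"ty":0,"tz":0.06,"ax":0,"ay":0,"az":0,"gripper":1},{"tx":0,"ty":0,"tz":0.09,"ax":0,"ay":0,"az":0,"gripper":1},{"tx":0,"ty":0,"tz":0.12,"ax":0,"ay":0,"az":0,"gripper":1},{"tx":0,"ty":0,"tz":0.15,"ax":0,"ay":0,"az":0,"gripper":1},{"tx":0,"ty":0,"tz":0.15,"ax":0,"ay":0,"az":0,"gripper":1},{"tx":0,"ty":0,"tz":0.15,"ax":0,"ay":0,"az":0,"gripper":1},{"tx":0,"ty":0,"tz":0.15,"ax":0,"ay":0,"az":0,"gripper":1}]'
python3 - <<'E'
from h import *
st()
f=manip.grab_frame("side"); im=f[165:215,275:325,::-1]
cv2.imwrite("pics/side5c.png",cv2.resize(im,None,fx=11,fy=11,interpolation=cv2.INTER_CUBIC))
E
```

```text
clock: 10.05
eef_pos: [0.5615, -0.1478, 0.1579]
tool_rot: [0.606, 0.796, -0.0, 0.0]
force: [-0.1, -0.7, -2.6]
grip_width: 0.0255
tip mm [ 561.52 -147.85   55.59] yaw 105.42 F tool [-0.61 -0.26  2.57] M tool [0.043 0.015 0.   ] w 25.5 t 10.05 tilt [ 0.   -0.03]
```

View pics/side5c.png

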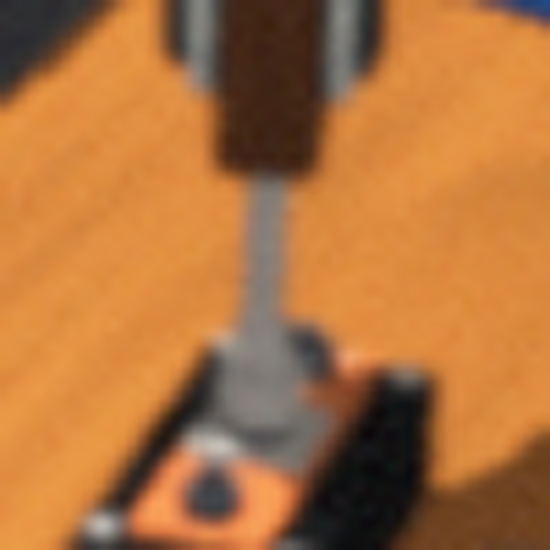

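The blade at crop column 265 goes into the middle of the head, and the tip is 4 mm below the head's top with no vertical force, so it's in the slot. Now to find the bottom.

```bash
python3 -m inch '[{"tx":0,"ty":0,"tz":0.05,"ax":0,"ay":0,"az":0,"gripper":1},{"tx":0,"ty":0,"tz":0.1,"ax":0,"ay":0,"az":0,"gripper":1},{"tx":0,"ty":0,"tz":0.15,"ax":0,"ay":0,"az":0,"gripper":1},{"tx":0,"ty":0,"tz":0.2,"ax":0,"ay":0,"az":0,"gripper":1},{"tx":0,"ty":0,"tz":0.25,"ax":0,"ay":0,"az":0,"gripper":1},{"tx":0,"ty":0,"tz":0.27,"ax":0,"ay":0,"az":0,"gripper":1},{"tx":0,"ty":0,"tz":0.27,"ax":0,"ay":0,"az":0,"gripper":1},{"tx":0,"ty":0,"tz":0.27,"ax":0,"ay":0,"az":0,"gripper":1}]'
python3 -c "
from h import *
st()"
```

```text
clock: 10.9
eef_pos: [0.5615, -0.1478, 0.1552]
tool_rot: [0.606, 0.796, -0.0, 0.0]
force: [-0.4, -0.5, -0.7]
grip_width: 0.0251
tip mm [ 561.53 -147.85   52.94] yaw 105.42 F tool [-0.34 -0.46  0.68] M tool [ 0.06  -0.003  0.012] w 25.1 t 10.9 tilt [ 0.01 -0.03]
```

```bash
python3 -m inch '[{"tx":0,"ty":0,"tz":0.03,"ax":0,"ay":0,"az":0,"gripper":1},{"tx":0,"ty":0,"tz":0.06,"ax":0,"ay":0,"az":0,"gripper":1},{"tx":0,"ty":0,"tz":0.09,"ax":0,"ay":0,"az":0,"gripper":1},{"tx":0,"ty":0,"tz":0.1,"ax":0,"ay":0,"az":0,"gripper":1},{"tx":0,"ty":0,"tz":0.1,"ax":0,"ay":0,"az":0,"gripper":1},{"tx":0,"ty":0,"tz":0.1,"ax":0,"ay":0,"az":0,"gripper":1},{"tx":0,"ty":0,"tz":0.1,"ax":0,"ay":0,"az":0,"gripper":1},{"tx":0,"ty":0,"tz":0.1,"ax":0,"ay":0,"az":0,"gripper":1}]'
python3 -c "
from h import *
st()"
```

```text
clock: 11.7
eef_pos: [0.5616, -0.1478, 0.1543]
tool_rot: [0.606, 0.796, -0.0, 0.0]
force: [-1.2, -0.4, 4.1]
grip_width: 0.0259
tip mm [ 561.61 -147.88   52.  ] yaw 105.42 F tool [-0.1  -1.25 -4.08] M tool [0.216 0.066 0.012] w 25.9 t 11.7 tilt [ 0.02 -0.03]
```

About 6.5 N of spring load at the slot bottom, with the tip at 52 mm. Now turning clockwise (+az), in small steps at first.

```bash
python3 -m inch '[{"tx":0,"ty":0,"tz":0,"ax":0,"ay":0,"az":2,"gripper":1},{"tx":0,"ty":0,"tz":0,"ax":0,"ay":0,"az":4,"gripper":1},{"tx":0,"ty":0,"tz":0,"ax":0,"ay":0,"az":6,"gripper":1},{"tx":0,"ty":0,"tz":0,"ax":0,"ay":0,"az":8,"gripper":1},{"tx":0,"ty":0,"tz":0,"ax":0,"ay":0,"az":10,"gripper":1},{"tx":0,"ty":0,"tz":0,"ax":0,"ay":0,"az":12,"gripper":1},{"tx":0,"ty":0,"tz":0,"ax":0,"ay":0,"az":14,"gripper":1},{"tx":0,"ty":0,"tz":0,"ax":0,"ay":0,"az":16,"gripper":1}]'
python3 -c "
from h import *
st()"
```

```text
clock: 12.5
eef_pos: [0.5617, -0.148, 0.1543]
tool_rot: [0.711, 0.703, -0.0, 0.001]
force: [0.1, -0.5, 3.3]
grip_width: 0.0252
tip mm [ 561.71 -148.11   52.01] yaw 89.36 F tool [-0.54  0.14 -3.33] M tool [ 0.235 -0.228 -0.163] w 25.2 t 12.5 tilt [ 0.03 -0.06]
```

```bash
python3 -m inch '[{"tx":0,"ty":0,"tz":0,"ax":0,"ay":0,"az":2,"gripper":1},{"tx":0,"ty":0,"tz":0,"ax":0,"ay":0,"az":4,"gripper":1},{"tx":0,"ty":0,"tz":0,"ax":0,"ay":0,"az":6,"gripper":1},{"tx":0,"ty":0,"tz":0,"ax":0,"ay":0,"az":8,"gripper":1},{"tx":0,"ty":0,"tz":0,"ax":0,"ay":0,"az":10,"gripper":1},{"tx":0,"ty":0,"tz":0,"ax":0,"ay":0,"az":12,"gripper":1},{"tx":0,"ty":0,"tz":0,"ax":0,"ay":0,"az":14,"gripper":1},{"tx":0,"ty":0,"tz":0,"ax":0,"ay":0,"az":16,"gripper":1}]'
python3 -c "
from h import *
st()"
```

```text
clock: 13.3
eef_pos: [0.5617, -0.148, 0.1543]
tool_rot: [0.802, 0.597, -0.0, 0.001]
force: [0.2, -1.1, 3.5]
grip_width: 0.0257
tip mm [ 561.78 -148.11   52.03] yaw 73.36 F tool [-0.98  0.53 -3.48] M tool [ 0.114 -0.173 -0.087] w 25.7 t 13.3 tilt [ 0.04 -0.06]
```

```bash
python3 -m inch '[{"tx":0,"ty":0,"tz":0,"ax":0,"ay":0,"az":2,"gripper":1},{"tx":0,"ty":0,"tz":0,"ax":0,"ay":0,"az":4,"gripper":1},{"tx":0,"ty":0,"tz":0,"ax":0,"ay":0,"az":6,"gripper":1},{"tx":0,"ty":0,"tz":0,"ax":0,"ay":0,"az":8,"gripper":1},{"tx":0,"ty":0,"tz":0,"ax":0,"ay":0,"az":10,"gripper":1},{"tx":0,"ty":0,"tz":0,"ax":0,"ay":0,"az":12,"gripper":1},{"tx":0,"ty":0,"tz":0,"ax":0,"ay":0,"az":14,"gripper":1},{"tx":0,"ty":0,"tz":0,"ax":0,"ay":0,"az":15,"gripper":1}]'
python3 -c "
from h import *
st()"
```

```text
clock: 14.1
eef_pos: [0.5617, -0.148, 0.1543]
tool_rot: [0.873, 0.488, 0.0, 0.001]
force: [-0.2, -1.0, 4.0]
grip_width: 0.0256
tip mm [ 561.77 -148.08   52.01] yaw 58.37 F tool [-0.94  0.33 -3.95] M tool [-0.071 -0.28  -0.183] w 25.6 t 14.1 tilt [ 0.04 -0.06]
```

```bash
python3 -m inch '[{"tx":0,"ty":0,"tz":0,"ax":0,"ay":0,"az":1,"gripper":1},{"tx":0,"ty":0,"tz":0,"ax":0,"ay":0,"az":2,"gripper":1},{"tx":0,"ty":0,"tz":0,"ax":0,"ay":0,"az":3,"gripper":1},{"tx":0,"ty":0,"tz":0,"ax":0,"ay":0,"az":4,"gripper":1},{"tx":0,"ty":0,"tz":0,"ax":0,"ay":0,"az":5,"gripper":1},{"tx":0,"ty":0,"tz":0,"ax":0,"ay":0,"az":6,"gripper":1},{"tx":0,"ty":0,"tz":0,"ax":0,"ay":0,"az":6,"gripper":1},{"tx":0,"ty":0,"tz":0,"ax":0,"ay":0,"az":6,"gripper":1}]'
python3 -c "
from h import *
st()"
```

```text
clock: 14.9
eef_pos: [0.5616, -0.1479, 0.1543]
tool_rot: [0.897, 0.442, 0.0, 0.0]
force: [1.1, -3.0, 4.2]
grip_width: 0.0251
tip mm [ 561.7  -147.97   51.97] yaw 52.43 F tool [-1.69  2.69 -4.22] M tool [-0.6   -0.361 -0.17 ] w 25.1 t 14.9 tilt [ 0.03 -0.04]
```

```bash
python3 -m inch '[{"tx":0,"ty":0,"tz":0,"ax":0,"ay":0,"az":0.7,"gripper":1},{"tx":0,"ty":0,"tz":0,"ax":0,"ay":0,"az":1.4,"gripper":1},{"tx":0,"ty":0,"tz":0,"ax":0,"ay":0,"az":2.1,"gripper":1},{"tx":0,"ty":0,"tz":0,"ax":0,"ay":0,"az":2.8,"gripper":1},{"tx":0,"ty":0,"tz":0,"ax":0,"ay":0,"az":3.5,"gripper":1},{"tx":0,"ty":0,"tz":0,"ax":0,"ay":0,"az":4,"gripper":1},{"tx":0,"ty":0,"tz":0,"ax":0,"ay":0,"az":4,"gripper":1},{"tx":0,"ty":0,"tz":0,"ax":0,"ay":0,"az":4,"gripper":1}]'
python3 -c "
from h import *
st()"
```

```text
clock: 15.7
eef_pos: [0.5616, -0.1478, 0.1542]
tool_rot: [0.912, 0.41, 0.0, 0.0]
force: [1.8, -3.0, 3.9]
grip_width: 0.0254
tip mm [ 561.64 -147.9    51.93] yaw 48.43 F tool [-1.08  3.38 -3.91] M tool [-0.956 -0.241 -0.224] w 25.4 t 15.7 tilt [ 0.02 -0.04]
```

```bash
python3 -m inch '[{"tx":0,"ty":0,"tz":0,"ax":0,"ay":0,"az":0.5,"gripper":1},{"tx":0,"ty":0,"tz":0,"ax":0,"ay":0,"az":1,"gripper":1},{"tx":0,"ty":0,"tz":0,"ax":0,"ay":0,"az":1.5,"gripper":1},{"tx":0,"ty":0,"tz":0,"ax":0,"ay":0,"az":2,"gripper":1},{"tx":0,"ty":0,"tz":0,"ax":0,"ay":0,"az":2,"gripper":1},{"tx":0,"ty":0,"tz":0,"ax":0,"ay":0,"az":2,"gripper":1},{"tx":0,"ty":0,"tz":0,"ax":0,"ay":0,"az":2,"gripper":1},{"tx":0,"ty":0,"tz":0,"ax":0,"ay":0,"az":2,"gripper":1}]'
python3 -c "
from h import *
st()
print(manip.state()['joint_torque'])"
```

```text
clock: 16.5
eef_pos: [0.5616, -0.1478, 0.1542]
tool_rot: [0.919, 0.394, -0.0, 0.0]
force: [3.6, -3.9, 4.3]
grip_width: 0.0255
tip mm [ 561.61 -147.89   51.91] yaw 46.43 F tool [-0.37  5.27 -4.25] M tool [-1.155 -0.175 -0.149] w 25.5 t 16.5 tilt [ 0.01 -0.04]
[  1.51422098 -56.87292337 -16.93620443   0.69256593   1.33143604
   0.14694513]
```

```bash
python3 -m inch '[{"tx":0,"ty":0.02,"tz":0,"ax":0,"ay":0,"az":0.5,"gripper":1},{"tx":0,"ty":0.04,"tz":0,"ax":0,"ay":0,"az":1,"gripper":1},{"tx":0,"ty":0.04,"tz":0,"ax":0,"ay":0,"az":1.5,"gripper":1},{"tx":0,"ty":0.04,"tz":0,"ax":0,"ay":0,"az":2,"gripper":1},{"tx":0,"ty":0.04,"tz":0,"ax":0,"ay":0,"az":2,"gripper":1},{"tx":0,"ty":0.04,"tz":0,"ax":0,"ay":0,"az":2,"gripper":1},{"tx":0,"ty":0.04,"tz":0,"ax":0,"ay":0,"az":2,"gripper":1},{"tx":0,"ty":0.04,"tz":0,"ax":0,"ay":0,"az":2,"gripper":1}]'
python3 -c "
from h import *
st()
print(manip.state()['joint_torque'][5])"
```

```text
clock: 17.3
eef_pos: [0.5617, -0.148, 0.1541]
tool_rot: [0.926, 0.378, -0.0, 0.0]
force: [1.0, -1.3, 4.3]
grip_width: 0.0252
tip mm [ 561.67 -148.03   51.83] yaw 44.43 F tool [-0.17  1.63 -4.27] M tool [-0.538 -0.106 -0.105] w 25.2 t 17.3 tilt [-0.01 -0.02]
0.14671878889203072
```

```bash
python3 -m inch '[{"tx":0,"ty":0,"tz":0,"ax":0,"ay":0,"az":0.5,"gripper":1},{"tx":0,"ty":0,"tz":0,"ax":0,"ay":0,"az":1,"gripper":1},{"tx":0,"ty":0,"tz":0,"ax":0,"ay":0,"az":1.5,"gripper":1},{"tx":0,"ty":0,"tz":0,"ax":0,"ay":0,"az":1.5,"gripper":1},{"tx":0,"ty":0,"tz":0,"ax":0,"ay":0,"az":1.5,"gripper":1},{"tx":0,"ty":0,"tz":0,"ax":0,"ay":0,"az":1.5,"gripper":1},{"tx":0,"ty":0,"tz":0,"ax":0,"ay":0,"az":1.5,"gripper":1},{"tx":0,"ty":0,"tz":0,"ax":0,"ay":0,"az":1.5,"gripper":1}]'
python3 -c "
from h import *
st()
print(manip.state()['joint_torque'][5])"
```

```text
clock: 18.1
eef_pos: [0.5618, -0.148, 0.1542]
tool_rot: [0.931, 0.366, -0.0, 0.0]
force: [0.7, -0.7, 4.3]
grip_width: 0.0256
tip mm [ 561.74 -148.06   51.87] yaw 42.92 F tool [ 0.05  0.97 -4.35] M tool [-0.334 -0.103 -0.131] w 25.6 t 18.1 tilt [-0.01 -0.03]
0.14659135602414608
```

```bash
python3 -m inch '[{"tx":0,"ty":0,"tz":0,"ax":0,"ay":0,"az":0.5,"gripper":1},{"tx":0,"ty":0,"tz":0,"ax":0,"ay":0,"az":1,"gripper":1},{"tx":0,"ty":0,"tz":0,"ax":0,"ay":0,"az":1.5,"gripper":1},{"tx":0,"ty":0,"tz":0,"ax":0,"ay":0,"az":1.5,"gripper":1},{"tx":0,"ty":0,"tz":0,"ax":0,"ay":0,"az":1.5,"gripper":1},{"tx":0,"ty":0,"tz":0,"ax":0,"ay":0,"az":1.5,"gripper":1},{"tx":0,"ty":0,"tz":0,"ax":0,"ay":0,"az":1.5,"gripper":1},{"tx":0,"ty":0,"tz":0,"ax":0,"ay":0,"az":1.5,"gripper":1}]'
python3 -c "
from h import *
st()
print(manip.state()['joint_torque'][5])"
```

```text
clock: 18.9
eef_pos: [0.5618, -0.148, 0.1542]
tool_rot: [0.935, 0.354, -0.0, 0.0]
force: [-0.8, -1.3, 4.9]
grip_width: 0.025
tip mm [ 561.76 -148.08   51.86] yaw 41.42 F tool [-1.47  0.48 -4.92] M tool [-0.209 -0.115 -0.153] w 25.0 t 18.9 tilt [-0.   -0.03]
0.1464424654841423
```

```bash
python3 -m inch '[{"tx":0,"ty":0,"tz":0,"ax":0,"ay":0,"az":0.5,"gripper":1},{"tx":0,"ty":0,"tz":0,"ax":0,"ay":0,"az":1,"gripper":1},{"tx":0,"ty":0,"tz":0,"ax":0,"ay":0,"az":1.5,"gripper":1},{"tx":0,"ty":0,"tz":0,"ax":0,"ay":0,"az":1.5,"gripper":1},{"tx":0,"ty":0,"tz":0,"ax":0,"ay":0,"az":1.5,"gripper":1},{"tx":0,"ty":0,"tz":0,"ax":0,"ay":0,"az":1.5,"gripper":1},{"tx":0,"ty":0,"tz":0,"ax":0,"ay":0,"az":1.5,"gripper":1},{"tx":0,"ty":0,"tz":0,"ax":0,"ay":0,"az":1.5,"gripper":1}]'
python3 -c "
from h import *
st()
print(manip.state()['joint_torque'][5])"
```

```text
clock: 19.7
eef_pos: [0.5618, -0.1481, 0.1542]
tool_rot: [0.94, 0.341, -0.0, 0.0]
force: [0.1, -1.6, 5.5]
grip_width: 0.0256
tip mm [ 561.81 -148.11   51.92] yaw 39.92 F tool [-0.96  1.31 -5.46] M tool [-0.203 -0.095 -0.179] w 25.6 t 19.7 tilt [ 0.01 -0.03]
0.14640522189438343
```

```bash
python3 -m inch '[{"tx":0,"ty":0,"tz":0,"ax":0,"ay":0,"az":0.5,"gripper":1},{"tx":0,"ty":0,"tz":0,"ax":0,"ay":0,"az":1,"gripper":1},{"tx":0,"ty":0,"tz":0,"ax":0,"ay":0,"az":1.5,"gripper":1},{"tx":0,"ty":0,"tz":0,"ax":0,"ay":0,"az":1.5,"gripper":1},{"tx":0,"ty":0,"tz":0,"ax":0,"ay":0,"az":1.5,"gripper":1},{"tx":0,"ty":0,"tz":0,"ax":0,"ay":0,"az":1.5,"gripper":1},{"tx":0,"ty":0,"tz":0,"ax":0,"ay":0,"az":1.5,"gripper":1},{"tx":0,"ty":0,"tz":0,"ax":0,"ay":0,"az":1.5,"gripper":1}]'
python3 -c "
from h import *
st()
print(manip.state()['joint_torque'][5])"
```

```text
clock: 20.5
eef_pos: [0.5618, -0.1481, 0.1542]
tool_rot: [0.944, 0.329, -0.0, 0.0]
force: [0.7, -0.7, 3.6]
grip_width: 0.0256
tip mm [ 561.79 -148.12   51.89] yaw 38.43 F tool [ 0.17  0.97 -3.62] M tool [-0.157 -0.113 -0.126] w 25.6 t 20.5 tilt [ 0.   -0.03]
0.1463951077312231
```

```bash
python3 -m inch '[{"tx":0,"ty":0,"tz":0,"ax":0,"ay":0,"az":0.3,"gripper":1},{"tx":0,"ty":0,"tz":0,"ax":0,"ay":0,"az":0.6,"gripper":1},{"tx":0,"ty":0,"tz":0,"ax":0,"ay":0,"az":0.9,"gripper":1},{"tx":0,"ty":0,"tz":0,"ax":0,"ay":0,"az":0.9,"gripper":1},{"tx":0,"ty":0,"tz":0,"ax":0,"ay":0,"az":0.9,"gripper":1},{"tx":0,"ty":0,"tz":0,"ax":0,"ay":0,"az":0.9,"gripper":1},{"tx":0,"ty":0,"tz":0,"ax":0,"ay":0,"az":0.9,"gripper":1},{"tx":0,"ty":0,"tz":0,"ax":0,"ay":0,"az":0.9,"gripper":1}]'
python3 -c "
from h import *
st()
print(manip.state()['joint_torque'][5])"
```

```text
clock: 21.3
eef_pos: [0.5618, -0.1481, 0.1542]
tool_rot: [0.947, 0.322, -0.0, 0.0]
force: [-0.2, -1.1, 4.2]
grip_width: 0.0256
tip mm [ 561.8  -148.12   51.89] yaw 37.52 F tool [-0.84  0.69 -4.23] M tool [-0.124 -0.078 -0.16 ] w 25.6 t 21.3 tilt [ 0.   -0.03]
0.14780784957110882
```

```bash
python3 -m inch '[{"tx":0,"ty":0,"tz":0,"ax":0,"ay":0,"az":0.3,"gripper":1},{"tx":0,"ty":0,"tz":0,"ax":0,"ay":0,"az":0.6,"gripper":1},{"tx":0,"ty":0,"tz":0,"ax":0,"ay":0,"az":0.9,"gripper":1},{"tx":0,"ty":0,"tz":0,"ax":0,"ay":0,"az":0.9,"gripper":1},{"tx":0,"ty":0,"tz":0,"ax":0,"ay":0,"az":0.9,"gripper":1},{"tx":0,"ty":0,"tz":0,"ax":0,"ay":0,"az":0.9,"gripper":1},{"tx":0,"ty":0,"tz":0,"ax":0,"ay":0,"az":0.9,"gripper":1},{"tx":0,"ty":0,"tz":0,"ax":0,"ay":0,"az":0.9,"gripper":1}]'
python3 -c "
from h import *
st()
print(manip.state()['joint_torque'][5])"
```

```text
clock: 22.1
eef_pos: [0.5618, -0.1481, 0.1542]
tool_rot: [0.949, 0.314, -0.0, 0.0]
force: [1.0, -0.6, 4.8]
grip_width: 0.0253
tip mm [ 561.82 -148.13   51.89] yaw 36.62 F tool [ 0.4   1.11 -4.84] M tool [-0.108 -0.142 -0.135] w 25.3 t 22.1 tilt [ 0.   -0.03]
0.14780648052692413
```

```bash
python3 -m inch '[{"tx":0,"ty":0,"tz":0,"ax":0,"ay":0,"az":0.3,"gripper":1},{"tx":0,"ty":0,"tz":0,"ax":0,"ay":0,"az":0.6,"gripper":1},{"tx":0,"ty":0,"tz":0,"ax":0,"ay":0,"az":0.9,"gripper":1},{"tx":0,"ty":0,"tz":0,"ax":0,"ay":0,"az":0.9,"gripper":1},{"tx":0,"ty":0,"tz":0,"ax":0,"ay":0,"az":0.9,"gripper":1},{"tx":0,"ty":0,"tz":0,"ax":0,"ay":0,"az":0.9,"gripper":1},{"tx":0,"ty":0,"tz":0,"ax":0,"ay":0,"az":0.9,"gripper":1},{"tx":0,"ty":0,"tz":0,"ax":0,"ay":0,"az":0.9,"gripper":1}]'
python3 -c "
from h import *
st()
print(manip.state()['joint_torque'][5])"
```

```text
clock: 22.9
eef_pos: [0.5618, -0.1481, 0.1542]
tool_rot: [0.952, 0.307, -0.0, 0.0]
force: [0.1, -0.4, 4.7]
grip_width: 0.0253
tip mm [ 561.81 -148.11   51.88] yaw 35.72 F tool [-0.18  0.4  -4.67] M tool [-0.101 -0.138 -0.194] w 25.3 t 22.9 tilt [ 0.   -0.03]
0.14778725802898407
```

```bash
python3 -m inch '[{"tx":0,"ty":0,"tz":0,"ax":0,"ay":0,"az":0.3,"gripper":1},{"tx":0,"ty":0,"tz":0,"ax":0,"ay":0,"az":0.6,"gripper":1},{"tx":0,"ty":0,"tz":0,"ax":0,"ay":0,"az":0.9,"gripper":1},{"tx":0,"ty":0,"tz":0,"ax":0,"ay":0,"az":0.9,"gripper":1},{"tx":0,"ty":0,"tz":0,"ax":0,"ay":0,"az":0.9,"gripper":1},{"tx":0,"ty":0,"tz":0,"ax":0,"ay":0,"az":0.9,"gripper":1},{"tx":0,"ty":0,"tz":0,"ax":0,"ay":0,"az":0.9,"gripper":1},{"tx":0,"ty":0,"tz":0,"ax":0,"ay":0,"az":0.9,"gripper":1}]'
python3 -c "
from h import *
st()
print(manip.state()['joint_torque'][5])"
```

```text
clock: 23.7
eef_pos: [0.5618, -0.1481, 0.1542]
tool_rot: [0.954, 0.299, -0.0, 0.0]
force: [0.2, 0.8, 4.1]
grip_width: 0.0255
tip mm [ 561.8  -148.11   51.87] yaw 34.83 F tool [ 0.67 -0.56 -4.09] M tool [-0.086 -0.137 -0.126] w 25.5 t 23.7 tilt [ 0.   -0.03]
0.14779841993004084
```

```bash
python3 -m inch '[{"tx":0,"ty":0,"tz":0,"ax":0,"ay":0,"az":0.3,"gripper":1},{"tx":0,"ty":0,"tz":0,"ax":0,"ay":0,"az":0.6,"gripper":1},{"tx":0,"ty":0,"tz":0,"ax":0,"ay":0,"az":0.9,"gripper":1},{"tx":0,"ty":0,"tz":0,"ax":0,"ay":0,"az":0.9,"gripper":1},{"tx":0,"ty":0,"tz":0,"ax":0,"ay":0,"az":0.9,"gripper":1},{"tx":0,"ty":0,"tz":0,"ax":0,"ay":0,"az":0.9,"gripper":1},{"tx":0,"ty":0,"tz":0,"ax":0,"ay":0,"az":0.9,"gripper":1},{"tx":0,"ty":0,"tz":0,"ax":0,"ay":0,"az":0.9,"gripper":1}]'
python3 -c "
from h import *
st()
print(manip.state()['joint_torque'][5])"
```

```text
clock: 24.5
eef_pos: [0.5618, -0.1481, 0.1542]
tool_rot: [0.957, 0.292, -0.0, 0.0]
force: [0.3, -1.1, 5.5]
grip_width: 0.0257
tip mm [ 561.83 -148.12   51.91] yaw 33.92 F tool [-0.4   1.11 -5.54] M tool [-0.203 -0.038 -0.168] w 25.7 t 24.5 tilt [ 0.01 -0.03]
0.147811621427536
```

```bash
python3 -m inch '[{"tx":0,"ty":0,"tz":0,"ax":0,"ay":0,"az":0.3,"gripper":1},{"tx":0,"ty":0,"tz":0,"ax":0,"ay":0,"az":0.6,"gripper":1},{"tx":0,"ty":0,"tz":0,"ax":0,"ay":0,"az":0.9,"gripper":1},{"tx":0,"ty":0,"tz":0,"ax":0,"ay":0,"az":0.9,"gripper":1},{"tx":0,"ty":0,"tz":0,"ax":0,"ay":0,"az":0.9,"gripper":1},{"tx":0,"ty":0,"tz":0,"ax":0,"ay":0,"az":0.9,"gripper":1},{"tx":0,"ty":0,"tz":0,"ax":0,"ay":0,"az":0.9,"gripper":1},{"tx":0,"ty":0,"tz":0,"ax":0,"ay":0,"az":0.9,"gripper":1}]'
python3 -c "
from h import *
st()
print(manip.state()['joint_torque'][5])"
```

```text
clock: 25.3
eef_pos: [0.5618, -0.148, 0.1542]
tool_rot: [0.959, 0.284, -0.0, 0.0]
force: [1.2, 0.2, 4.6]
grip_width: 0.025
tip mm [ 561.82 -148.09   51.88] yaw 33.03 F tool [ 1.1   0.42 -4.63] M tool [-0.145 -0.116 -0.208] w 25.0 t 25.3 tilt [ 0.   -0.03]
0.17195263411849737
```

The joint-6 torque has risen for the first time (0.148 to 0.172 N m). Next is a much smaller step.

```bash
python3 -m inch '[{"tx":0,"ty":0,"tz":0,"ax":0,"ay":0,"az":0.1,"gripper":1},{"tx":0,"ty":0,"tz":0,"ax":0,"ay":0,"az":0.2,"gripper":1},{"tx":0,"ty":0,"tz":0,"ax":0,"ay":0,"az":0.3,"gripper":1},{"tx":0,"ty":0,"tz":0,"ax":0,"ay":0,"az":0.3,"gripper":1},{"tx":0,"ty":0,"tz":0,"ax":0,"ay":0,"az":0.3,"gripper":1},{"tx":0,"ty":0,"tz":0,"ax":0,"ay":0,"az":0.3,"gripper":1},{"tx":0,"ty":0,"tz":0,"ax":0,"ay":0,"az":0.3,"gripper":1},{"tx":0,"ty":0,"tz":0,"ax":0,"ay":0,"az":0.3,"gripper":1}]'
python3 -c "
from h import *
st()
print(manip.state()['joint_torque'][5])"
```

```text
clock: 26.1
eef_pos: [0.5618, -0.1481, 0.1542]
tool_rot: [0.96, 0.282, -0.0, 0.0]
force: [-0.2, -1.1, 4.0]
grip_width: 0.0254
tip mm [ 561.8  -148.14   51.89] yaw 32.72 F tool [-0.79  0.83 -4.  ] M tool [-0.199 -0.029 -0.24 ] w 25.4 t 26.1 tilt [ 0.   -0.03]
0.18326362129300833
```

```bash
python3 -m inch '[{"tx":0,"ty":0,"tz":0,"ax":0,"ay":0,"az":0.2,"gripper":1},{"tx":0,"ty":0,"tz":0,"ax":0,"ay":0,"az":0.4,"gripper":1},{"tx":0,"ty":0,"tz":0,"ax":0,"ay":0,"az":0.5,"gripper":1},{"tx":0,"ty":0,"tz":0,"ax":0,"ay":0,"az":0.5,"gripper":1},{"tx":0,"ty":0,"tz":0,"ax":0,"ay":0,"az":0.5,"gripper":1},{"tx":0,"ty":0,"tz":0,"ax":0,"ay":0,"az":0.5,"gripper":1},{"tx":0,"ty":0,"tz":0,"ax":0,"ay":0,"az":0.5,"gripper":1},{"tx":0,"ty":0,"tz":0,"ax":0,"ay":0,"az":0.5,"gripper":1}]'
python3 -c "
from h import *
st()
print(manip.state()['joint_torque'][5])"
```

```text
clock: 26.9
eef_pos: [0.5618, -0.148, 0.1542]
tool_rot: [0.961, 0.278, -0.0, 0.0]
force: [0.2, -1.0, 5.9]
grip_width: 0.0253
tip mm [ 561.84 -148.1    51.89] yaw 32.23 F tool [-0.37  0.9  -5.93] M tool [-0.183  0.024 -0.16 ] w 25.3 t 26.9 tilt [ 0.01 -0.03]
0.20171558484435081
```

The torque now climbs linearly (0.148, 0.172, 0.183, 0.202), so the screw is just against its stop. I turned 72° of tool, less about 6° of slot play, which is ≈1.15 rad and fits the expected 1.0–1.2. Backing off gently inside the slot play, then lifting.

```bash
python3 -m inch '[{"tx":0,"ty":0,"tz":0,"ax":0,"ay":0,"az":-2,"gripper":1},{"tx":0,"ty":0,"tz":0,"ax":0,"ay":0,"az":-4,"gripper":1},{"tx":0,"ty":0,"tz":0,"ax":0,"ay":0,"az":-6,"gripper":1},{"tx":0,"ty":0,"tz":0,"ax":0,"ay":0,"az":-7,"gripper":1},{"tx":0,"ty":0,"tz":0,"ax":0,"ay":0,"az":-7,"gripper":1},{"tx":0,"ty":0,"tz":0,"ax":0,"ay":0,"az":-7,"gripper":1},{"tx":0,"ty":0,"tz":0,"ax":0,"ay":0,"az":-7,"gripper":1},{"tx":0,"ty":0,"tz":0,"ax":0,"ay":0,"az":-7,"gripper":1}]'
python3 -c "
from h import *
st()
print(manip.state()['joint_torque'][5])"
```

```text
clock: 27.7
eef_pos: [0.5618, -0.148, 0.1542]
tool_rot: [0.942, 0.335, -0.0, 0.0]
force: [-0.1, -1.1, 4.1]
grip_width: 0.0254
tip mm [ 561.78 -148.08   51.89] yaw 39.2 F tool [-0.77  0.84 -4.08] M tool [-0.058 -0.205  0.001] w 25.4 t 27.7 tilt [ 0.   -0.03]
-0.005739055050071329
```

Torque is now zero and the blade is free in the slot. Lifting straight up.

```bash
python3 -m inch '[{"tx":0,"ty":0,"tz":-0.3,"ax":0,"ay":0,"az":0,"gripper":1},{"tx":0,"ty":0,"tz":-0.8,"ax":0,"ay":0,"az":0,"gripper":1},{"tx":0,"ty":0,"tz":-1.5,"ax":0,"ay":0,"az":0,"gripper":1},{"tx":0,"ty":0,"tz":-3,"ax":0,"ay":0,"az":0,"gripper":1},{"tx":0,"ty":0,"tz":-6,"ax":0,"ay":0,"az":0,"gripper":1},{"tx":0,"ty":0,"tz":-9,"ax":0,"ay":0,"az":0,"gripper":1},{"tx":0,"ty":0,"tz":-9.2,"ax":0,"ay":0,"az":0,"gripper":1},{"tx":0,"ty":0,"tz":-9.2,"ax":0,"ay":0,"az":0,"gripper":1}]'
python3 - <<'E'
from h import *
st()
to((.5802,.2039,.245),75)
f=manip.grab_frame("side")
cv2.imwrite("pics/side6.png",f[:,:,::-1])
cv2.imwrite("pics/side6c.png",cv2.resize(f[140:215,260:330,::-1],None,fx=8,fy=8,interpolation=cv2.INTER_CUBIC))
E
```

```text
clock: 28.5
eef_pos: [0.5617, -0.1479, 0.2466]
tool_rot: [0.942, 0.336, 0.0, 0.001]
force: [-0.5, 0.6, -3.1]
grip_width: 0.0256
tip mm [ 561.79 -147.99  144.33] yaw 39.23 F tool [-0.02 -0.8   3.08] M tool [-0.037 -0.003  0.03 ] w 25.6 t 28.5 tilt [ 0.06 -0.05]
t cm [ 23.68 -26.08   0.13] a deg [ 8.000e-02  1.000e-02 -3.577e+01] now [ 0.5617 -0.1479  0.2466] yaw 39.23
```

View pics/side6c.png

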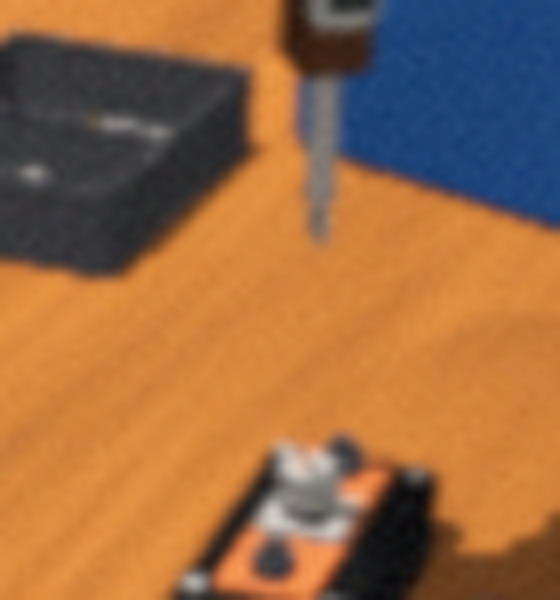

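The screw head now shows its slot end-on as a notch, and the driver hangs straight. Returning over the hole.

```bash
python3 -m inch '[{"tx":23.7,"ty":-26.1,"tz":0,"ax":0,"ay":0,"az":-36,"gripper":1},{"tx":23.7,"ty":-26.1,"tz":0,"ax":0,"ay":0,"az":-36,"gripper":1},{"tx":23.7,"ty":-26.1,"tz":0,"ax":0,"ay":0,"az":-36,"gripper":1},{"tx":23.7,"ty":-26.1,"tz":0,"ax":0,"ay":0,"az":-36,"gripper":1},{"tx":23.7,"ty":-26.1,"tz":0,"ax":0,"ay":0,"az":-36,"gripper":1},{"tx":23.7,"ty":-26.1,"tz":0,"ax":0,"ay":0,"az":-36,"gripper":1},{"tx":23.7,"ty":-26.1,"tz":0,"ax":0,"ay":0,"az":-36,"gripper":1},{"tx":23.7,"ty":-26.1,"tz":0,"ax":0,"ay":0,"az":-36,"gripper":1}]'
python3 -m inch '[{"tx":0,"ty":0,"tz":0,"ax":0,"ay":0,"az":0,"gripper":1},{"tx":0,"ty":0,"tz":0,"ax":0,"ay":0,"az":0,"gripper":1},{"tx":0,"ty":0,"tz":0,"ax":0,"ay":0,"az":0,"gripper":1},{"tx":0,"ty":0,"tz":0,"ax":0,"ay":0,"az":0,"gripper":1},{"tx":0,"ty":0,"tz":0,"ax":0,"ay":0,"az":0,"gripper":1},{"tx":0,"ty":0,"tz":0,"ax":0,"ay":0,"az":0,"gripper":1},{"tx":0,"ty":0,"tz":0,"ax":0,"ay":0,"az":0,"gripper":1},{"tx":0,"ty":0,"tz":0,"ax":0,"ay":0,"az":0,"gripper":1}]'
python3 - <<'E'
from h import *
st()
to((.5802,.2039,.165),75)
f=manip.grab_frame("side")
cv2.imwrite("pics/side7c.png",cv2.resize(f[165:310,165:310,::-1],None,fx=4,fy=4,interpolation=cv2.INTER_CUBIC))
E
```

```text
clock: 29.35
eef_pos: [0.5794, 0.209, 0.2441]
tool_rot: [0.791, 0.612, -0.001, -0.001]
force: [-0.5, -1.3, -2.9]
grip_width: 0.0254
clock: 30.15
eef_pos: [0.5804, 0.204, 0.2461]
tool_rot: [0.792, 0.61, -0.0, 0.0]
force: [0.4, -0.6, -1.8]
grip_width: 0.0253
tip mm [580.4  203.92 143.76] yaw 75.21 F tool [-0.51  0.52  1.78] M tool [-0.004 -0.01   0.011] w 25.3 t 30.15 tilt [ 0.01 -0.03]
t cm [-0.01 -0.02  8.11] a deg [0.02 0.03 0.21] now [0.5804 0.204  0.2461] yaw 75.21
```

View pics/side7c.png

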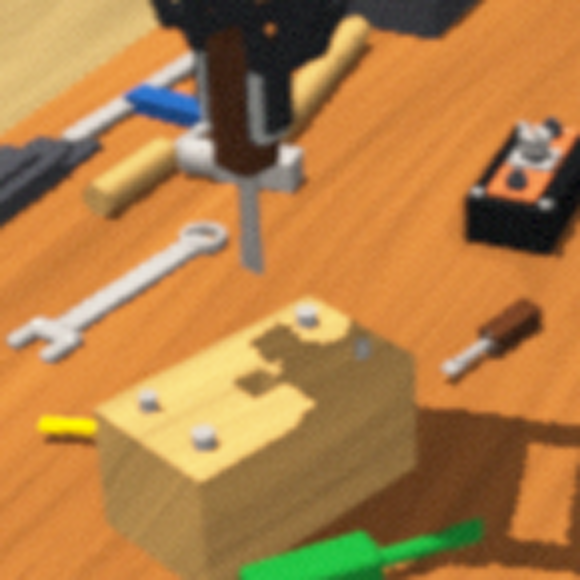

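```bash
python3 -c "
from h import *
print(proj('side',(.5804,.2040,.075)))
print(plane('side',(229.2,260.2),.075))"
python3 -m inch '[{"tx":0,"ty":0,"tz":2,"ax":0,"ay":0,"az":0,"gripper":1},{"tx":0,"ty":0,"tz":4,"ax":0,"ay":0,"az":0,"gripper":1},{"tx":0,"ty":0,"tz":5.5,"ax":0,"ay":0,"az":0,"gripper":1},{"tx":0,"ty":0,"tz":6,"ax":0,"ay":0,"az":0,"gripper":1},{"tx":0,"ty":0,"tz":6.5,"ax":0,"ay":0,"az":0,"gripper":1},{"tx":0,"ty":0,"tz":7,"ax":0,"ay":0,"az":0,"gripper":1},{"tx":0,"ty":0,"tz":7.5,"ax":0,"ay":0,"az":0,"gripper":1},{"tx":0,"ty":0,"tz":8,"ax":0,"ay":0,"az":0,"gripper":1}]'
python3 -c "
from h import *
st()"
```

```text
[229.45176873 260.59985198]
[0.5815792  0.20295903 0.075     ]
clock: 31.0
eef_pos: [0.5805, 0.204, 0.1661]
tool_rot: [0.792, 0.61, 0.0, 0.0]
force: [0.5, -0.5, -2.1]
grip_width: 0.0252
tip mm [580.62 204.    63.77] yaw 75.22 F tool [-0.32  0.61  2.13] M tool [-0.028 -0.024 -0.001] w 25.2 t 31.0 tilt [ 0.05 -0.02]
```

The hole projects at (229.4,260.6), which is where it shows in the picture. The tip is 11 mm into the hole with no contact force. Continuing down.

```bash
python3 -m inch '[{"tx":0,"ty":0,"tz":1,"ax":0,"ay":0,"az":0,"gripper":1},{"tx":0,"ty":0,"tz":2,"ax":0,"ay":0,"az":0,"gripper":1},{"tx":0,"ty":0,"tz":3,"ax":0,"ay":0,"az":0,"gripper":1},{"tx":0,"ty":0,"tz":4,"ax":0,"ay":0,"az":0,"gripper":1},{"tx":0,"ty":0,"tz":4.5,"ax":0,"ay":0,"az":0,"gripper":1},{"tx":0,"ty":0,"tz":4.7,"ax":0,"ay":0,"az":0,"gripper":1},{"tx":0,"ty":0,"tz":4.75,"ax":0,"ay":0,"az":0,"gripper":1},{"tx":0,"ty":0,"tz":4.75,"ax":0,"ay":0,"az":0,"gripper":1}]'
python3 -c "
from h import *
st()"
```

```text
clock: 31.8
eef_pos: [0.5805, 0.204, 0.1187]
tool_rot: [0.792, 0.61, 0.0, 0.0]
force: [0.5, -0.6, -2.3]
grip_width: 0.0254
tip mm [580.55 203.96  16.44] yaw 75.22 F tool [-0.47  0.61  2.27] M tool [-0.054  0.022  0.04 ] w 25.4 t 31.8 tilt [ 0.03 -0.03]
```

```bash
python3 -m inch '[{"tx":0,"ty":0,"tz":0.05,"ax":0,"ay":0,"az":0,"gripper":1},{"tx":0,"ty":0,"tz":0.1,"ax":0,"ay":0,"az":0,"gripper":1},{"tx":0,"ty":0,"tz":0.13,"ax":0,"ay":0,"az":0,"gripper":1},{"tx":0,"ty":0,"tz":0.13,"ax":0,"ay":0,"az":0,"gripper":1},{"tx":0,"ty":0,"tz":0.13,"ax":0,"ay":0,"az":0,"gripper":1},{"tx":0,"ty":0,"tz":0.13,"ax":0,"ay":0,"az":0,"gripper":1},{"tx":0,"ty":0,"tz":0.13,"ax":0,"ay":0,"az":0,"gripper":1},{"tx":0,"ty":0,"tz":0.13,"ax":0,"ay":0,"az":0,"gripper":1}]'
python3 -c "
from h import *
st()"
```

```text
clock: 32.6
eef_pos: [0.5804, 0.204, 0.1173]
tool_rot: [0.792, 0.61, -0.0, 0.0]
force: [-0.2, 0.6, 1.1]
grip_width: 0.0255
tip mm [580.45 203.94  15.  ] yaw 75.22 F tool [ 0.51 -0.36 -1.09] M tool [ 0.071 -0.055  0.001] w 25.5 t 32.6 tilt [ 0.01 -0.03]
```

Contact (about 3 N of change) at exactly the height it was gripped at. Opening partly, so both fingers leave evenly.

```bash
python3 -m inch '[{"tx":0,"ty":0,"tz":0,"ax":0,"ay":0,"az":0,"gripper":0.2},{"tx":0,"ty":0,"tz":0,"ax":0,"ay":0,"az":0,"gripper":0},{"tx":0,"ty":0,"tz":0,"ax":0,"ay":0,"az":0,"gripper":-0.15},{"tx":0,"ty":0,"tz":0,"ax":0,"ay":0,"az":0,"gripper":-0.15},{"tx":0,"ty":0,"tz":0,"ax":0,"ay":0,"az":0,"gripper":-0.15},{"tx":0,"ty":0,"tz":0,"ax":0,"ay":0,"az":0,"gripper":-0.15},{"tx":0,"ty":0,"tz":0,"ax":0,"ay":0,"az":0,"gripper":-0.15},{"tx":0,"ty":0,"tz":0,"ax":0,"ay":0,"az":0,"gripper":-0.15}]'
python3 -c "
from h import *
st()"
python3 -m inch '[{"tx":0,"ty":0,"tz":-1,"ax":0,"ay":0,"az":0,"gripper":-0.15},{"tx":0,"ty":0,"tz":-3,"ax":0,"ay":0,"az":0,"gripper":-0.15},{"tx":0,"ty":0,"tz":-6,"ax":0,"ay":0,"az":0,"gripper":-0.15},{"tx":0,"ty":0,"tz":-10,"ax":0,"ay":0,"az":0,"gripper":-0.15},{"tx":0,"ty":0,"tz":-13,"ax":0,"ay":0,"az":0,"gripper":-0.15},{"tx":0,"ty":0,"tz":-13,"ax":0,"ay":0,"az":0,"gripper":-0.15},{"tx":0,"ty":0,"tz":-13,"ax":0,"ay":0,"az":0,"gripper":-0.15},{"tx":0,"ty":0,"tz":-13,"ax":0,"ay":0,"az":0,"gripper":-0.15}]'
python3 -m inch '[{"tx":-10,"ty":-20,"tz":-1,"ax":0,"ay":0,"az":0,"gripper":-0.15},{"tx":-10,"ty":-12,"tz":-1,"ax":0,"ay":0,"az":0,"gripper":-0.15},{"tx":-30,"ty":10,"tz":-1,"ax":0,"ay":0,"az":0,"gripper":-0.15},{"tx":-40,"ty":-10,"tz":-1,"ax":0,"ay":0,"az":0,"gripper":-0.15},{"tx":-50,"ty":-15,"tz":-1,"ax":0,"ay":0,"az":0,"gripper":-0.15},{"tx":-62,"ty":-15,"tz":-1,"ax":0,"ay":0,"az":0,"gripper":-0.15},{"tx":-62,"ty":-15,"tz":-1,"ax":0,"ay":0,"az":0,"gripper":-0.15},{"tx":-62,"ty":-15,"tz":-1,"ax":0,"ay":0,"az":0,"gripper":-0.15}]'
python3 - <<'E'
from h import *
st()
for n in ("side","top"):
    f=manip.grab_frame(n); cv2.imwrite(f"pics/{n}8.png",f[:,:,::-1])
E
```

```text
clock: 33.4
eef_pos: [0.5804, 0.204, 0.1172]
tool_rot: [0.792, 0.61, -0.0, 0.0]
force: [-0.3, -0.2, 0.3]
grip_width: 0.0488
tip mm [580.4  203.92  14.89] yaw 75.22 F tool [-0.29 -0.23 -0.34] M tool [0.007 0.017 0.053] w 48.8 t 33.4 tilt [ 0.   -0.03]
clock: 34.2
eef_pos: [0.5799, 0.2039, 0.2464]
tool_rot: [0.792, 0.61, -0.001, -0.0]
force: [-0.6, -0.0, 0.3]
grip_width: 0.0491
clock: 35.0
eef_pos: [0.3964, -0.1042, 0.255]
tool_rot: [0.792, 0.61, -0.001, -0.0]
force: [0.8, -0.6, -0.1]
grip_width: 0.0491
tip mm [ 396.26 -104.22  152.67] yaw 75.25 F tool [-0.33  0.92  0.13] M tool [-0.03  -0.008 -0.003] w 49.1 t 35.0 tilt [-0.08  0.01]
```

View pics/side8.png

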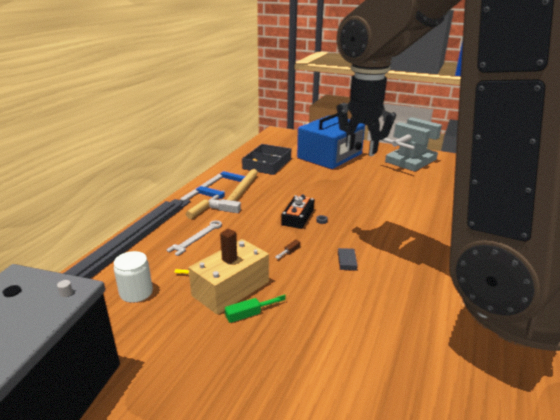

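View pics/top8.png

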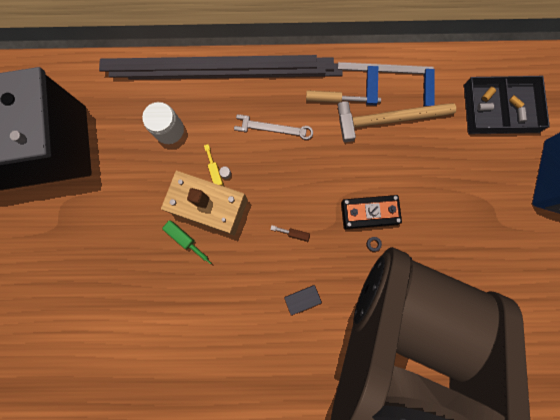

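The driver stands upright in its hole (top view (198,198), side (229,247)), and the slug, collar, offcut and tools are where they were. The arm is clear, so I can now check the slot's angle from above.

```bash
python3 - <<'E'
from h import *
a=cv2.imread("pics/top8.png")[196:226,357:391]; cv2.imwrite("pics/top8c.png",cv2.resize(a,None,fx=16,fy=16,interpolation=cv2.INTER_CUBIC))
c=np.array([.5605,-.1487,.06])
for y in(-46,-50,-54):
    u=np.array([np.cos(np.radians(y)),np.sin(np.radians(y)),0])*.0105; print(y,[np.round((proj("top",c+k*u)-[357,196]+.5)*16) for k in(-1,1)])
b=cv2.imread("pics/top8.png")[175:220,170:235]; cv2.imwrite("pics/top8d.png",cv2.resize(b,None,fx=8,fy=8,interpolation=cv2.INTER_CUBIC))
E
```

```text
-46 [array([228., 275.]), array([340., 162.])]
-50 [array([224., 271.]), array([344., 166.])]
-54 [array([220., 267.]), array([348., 170.])]
```

View pics/top8c.png

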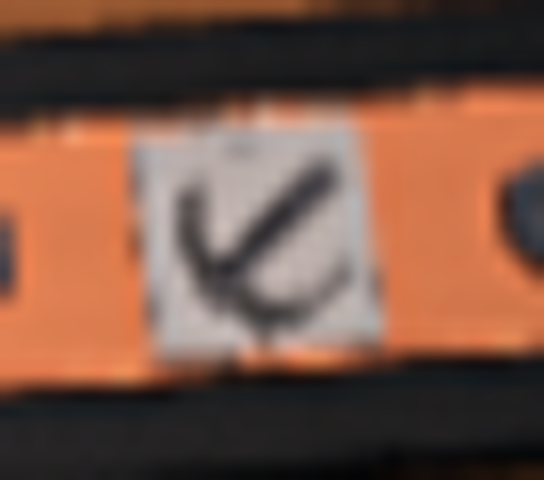

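View pics/top8d.png

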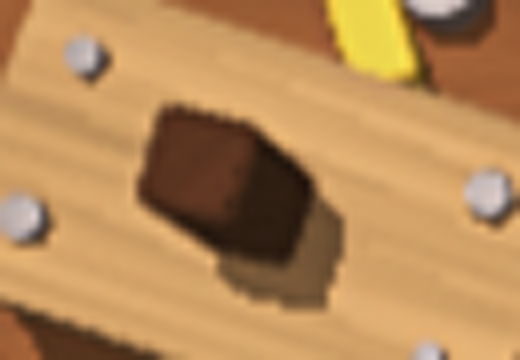

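The slot now lies at a yaw of about −47°, from (225,270) to (330,168) in the crop. It started at +15.4°, so it turned ≈62° (≈1.09 rad). That matches the tool turn to the stop, less slot play and grip wind-up. Handing in.

```bash
python3 -c "
from plant import manip
print(manip.hand_in())"
```

```text
the job is handed in; nothing more can be done
None
```

The screw is tightened to its stop and the driver is back upright in its hole, handle resting on the block. The job was handed in at about 35 s, with no verdict reported.

- **Seating:** the blade entered the slot at the first try and sat on the bottom with about 6–7 N of spring load. It stayed there for the whole turn, with the tip at 52 mm throughout.
- **Tightening:** I turned clockwise at a steady 0.147 N m and stopped once the torque rose linearly to 0.20 N m. I then backed off to zero torque before lifting out.
- **Turn check:** the top view shows the slot turned about 62° (1.09 rad). The tool turned 72° before the torque rose, and slot play plus grip wind-up accounts for the difference. The stop itself was judged only from that torque rise.
- **Driver:** it met the block at the same height it was gripped at, and both views show it standing in the hole.
- **Bystanders:** the slug, collar, offcut, wrench, hammer and tin look unmoved by eye in both views. I did not measure their positions again.

**Not as at the start:** the green, yellow and small dark look-alike drivers now lie on the bench. They fell in the first seconds, before the gripper reached the tool block, and I did not touch them.

Two position checks disagreed slightly: the cameras differed by about 2 mm along the slot, and a sideways load of up to 5 N built up mid-turn. I relieved that load with a 0.4 mm shift.

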